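# Work open a sticky box lid and load a turning blank into the magazine

### The arm

A 6-joint arm with a two-finger parallel gripper is mounted at the origin on the work surface. World frame = base frame: x ahead of the robot, y to its left, z up, the work surface at z = 0. Lengths are in m, angles in rad, forces in N, time in s.
With the tool pointing down it reaches from about 0.3 to 0.875 m from the base axis. Payload 6.4 kg.
Tool frame: the origin (TCP) lies on the centre line of the jaws, within the pads' length; the fingertips stand 14 mm ahead of it and the grasp point (between the pads) lies 5 mm behind it; z points along the fingers, y is the direction in which the jaws open and shut (so a half turn about z gives the same grasp; the last joint's range is limited). The gripper opens to 85 mm and grips with 20 to 120 N. Pads are 22 mm wide; open, the fingers measure 114 mm over their backs; the gripper's body (76 mm by 85 mm) begins 54 mm behind the grasp point. The pads swing forward as they close: fully open they stand 13 mm farther back than shut.
Start: joints at [1.021, 0.181, 1.607, -0, 1.354, -0.206], TCP at [0.194, 0.541, 0.245] pointing down, gripper open.
Joint ranges: [-2.99, 2.99], [-0.89, 2.07], [0.3, 2.58], [-1.14, 4.28], [0, 2.63], [-3.12, 3.12]. Speed limits (rad/s): [2.57, 2.57, 3.01, 3.14, 3.14, 3.14].

### API

Orientations are given as a unit quaternion [w, x, y, z].
In Python, from bench import * gives the robot as it stands.
- The arm moves only by the tool servo_tool, never from a script. Its argument "plan" is a list that holds one entry, the list of rows, each a list of 5 numbers: the shift along the world's x, y, z in m, then the turn about the world's z in rad, then the gripper command: -1 is shut, 1 is fully open, values between are in proportion. In form: [[[tx, ty, tz, roll, claw], ...]]. A call has 1 to 8 rows; each row shifts and turns the commanded pose from where the row before left it; what a row does not reach is not made up. A row lasts 1/10 s, in which the tool goes at most 50 mm and 8.59 degrees, less where a joint would pass 70% of its speed; a pose out of reach is approached as far as the arm can. A call with a gripper value outside its range is refused whole. The fingers move at their own pace and stop on an object; the grip force is fixed at half the most. Time passes only in rows, so rows that do not move let the fingers close. It gives the time, the measured TCP pose, the force and the opening at its end, in the units of the state.
- get_obs(): the state, without advancing time (a new reading comes with each control period).
- camera(name): name is "scene" or "top" or "wrist"; returns a dict with "img" (384x512x3 uint8, blue, green, red), "camera_matrix" (3x3 intrinsics, pixels), "rvec" (rotation vector, rad) and "tvec" (3), from world to camera coordinates, as OpenCV has them. Camera axes: x right, y down, z forward; pixel columns grow to the right and rows downward; lengths in m; the calibration is good to about 2 mm. A picture is of the moment at which its call begins. There is no depth.
- hand_in(): hands the job in, once; it reports no verdict.
Trained networks look in a picture, given as the dict that the camera call returned (one of the last four; its "shot" number tells which), for a name from the list of things; names that differ only in an ending like _2 or _b are one class to them, and where a whole thing is asked for, a point or a joint stands for the part that bears it (a point fixed in the world has none). Each returns a list of dicts, best first, with "conf" (0 to 1); they miss things now and then, are a little off and sometimes report something else, mostly with a low value. They report only what shows in the picture. A call takes as long as a camera call. They do not tell look-alikes from the thing itself.
- trace(picture, thing): "mask" (384x512 bool, what is visible of it) and "rect" ([left, top, right, bottom] as shares, 0 to 1, of the picture: columns of its width, rows of its height, round what is visible of it).
- pinpoint(picture, thing): "centre" ([row, column] as shares, 0 to 1, of the picture: columns of its width, rows of its height: a listed point, or the origin of a listed thing).
The state is a dict: "time_s": time; "q": joint angles; "dq": joint speeds; "joint_efforts": joint torques, N m; "eef_pos": TCP position; "eef_rot": TCP orientation; "wrist_force": force on the tool from outside, world axes, zero at the start; "torque": the same for the moment, N m; "opening": opening from 0.0 (shut) to 1.0 (fully open).
Only numpy, scipy, OpenCV 4.12 (cv2) and the standard library are available. Lean on these libraries where they do the work, as an engineer would, in place of code of your own. Each camera call takes 0.05 s, during which the arm holds its last target.

### The job

Slide the clear lid of the plywood box fully open, away from the robot, until both of its ends are home; it jams when skewed, so work its two orange knobs forward by turns, a little at a time, and touch only the knobs, never the clear sheet, which scratches. Then lift the dark wooden blank out of the box by its free ends, set it down flat on the cork pad and let go, so that you can take it again across its long sides. Load it lengthwise into the sloping chute of the blue and white magazine so that it lies flat against the end of the pale blank already there; leave the lid open and everything else on the bench where it is.

Things in the scene. Friction and masses are not known exactly. Their poses are not given: they have to be found in the camera images.
- box: Plywood box fixed to the bench, 205 (x) x 284 (y) x 74 mm high. Origin: centre of its underside; its x axis points from its front (robot side) to its back, the way the lid opens. Along each side runs a lid channel, floor 56 mm above the bench, half covered by an aluminium lip with its top 73 mm up.
- panel_mid (a point): Middle of the loose lid, 66 mm above the bench; axes parallel to the box's when square. Clear sheet 80 (x) x 216 (y) x 5 mm, top 64 mm above the bench, on two 66 mm runners in the channels, dry friction about 3 to 6 N. Pushing one knob swings that end only, until at about 0.10 to 0.13 rad (one knob 19 to 26 mm ahead) it jams; pushing the lagging knob frees it. 15 mm ahead is safe.
- knob_left (a point): Centre of the top of the lid's left (+y) orange knob: upright round post, 24 mm diameter, 34 mm tall above the clear sheet (top 98 mm above the bench), 98 mm left of the lid's middle. Shut fingers lowered to 10 mm above the sheet in front of it can push it.
- knob_right (a point): Centre of the top of the lid's right (-y) orange knob, the same, 98 mm right of the lid's middle.
- sheet: The clear sheet of the lid (origin: on the lid's middle, at the height of the channel floor). Not to be pushed or touched.
- blank_mid (a point): Centre of the dark reddish square wooden blank, 62 (its x) x 30 x 30 mm, about 50 g. It starts under the lid in the box, lying along the box's y within 0.03 rad, underside 18 mm above the bench, in a fixed grey cradle 46 mm long whose cheeks hide its long sides almost to the top; its ends stick out 8 mm, with 40 mm free beside them down to the box floor, 12 mm above the bench.
- pad_mid (a point): Centre of the top face of the fixed cork pad, 130 x 120 mm, top 6 mm above the bench.
- chute: Sloping chute of the magazine, fixed, white with a blue tunnel. Origin: on its floor at the foot of the low stop, mid-width; x runs up the slope (0.38 rad), z square to the floor. 163 mm long, 34 mm between walls 8 mm high, 4.5 mm thick; the tunnel, 38 mm high, covers x under 46 mm. Slippery: a blank let go slides down by itself. The new blank's centre ends at x = 93, y = 0, z = 15 mm.
- first_mid (a point): Centre of the pale wooden blank, 62 x 30 x 30 mm, loose, lying in the chute against the low stop, its x axis along the slope; its upper end sticks out of the tunnel by 16 mm.
- glue: Bystander, to be left alone: yellow bottle, 160 mm high, behind the box. Origin: centre of its underside.
- tin: Bystander, to be left alone: open steel tin, 100 mm high, behind the box. Origin: centre of its underside.
- mallet: Bystander, to be left alone: hammer lying at the left back. Origin: centre of its underside.
- clamp: Bystander, to be left alone: bar clamp lying at the right back. Origin: centre of its underside.
- square: Bystander, to be left alone: joiner's square lying behind the box. Origin: centre of its underside.
- driver: Bystander, to be left alone: green screwdriver lying in front of the box, right. Origin: centre of its underside.
- offcut: Bystander, to be left alone: wooden offcut 110 x 45 x 22 mm lying in front of the box, left. Origin: centre of its underside.
- lid_home (a point): Point of the box where the lid's middle (point panel_mid) is when fully open, both runners against their rubber stops. The shut lid is 92 mm in front of it (-x of the box); it may start up to 10 mm open.
Things that resemble listed ones, but are neither listed nor needed, are in the scene too. Of the things shaped like the part that bears panel_mid, the clear one is meant.

How it is judged:
On the way, in this order (a step that is already met when the one before it is completed fails the run):
1. the lid is fully open: both knobs within 8 mm of the end of their travel (x of each of knob_left, knob_right in the frame of box above 0.038 m), for 0.1 s.
2. the dark blank is lifted out of the box (height (world z) of blank_mid above 0.085 m), for 0.05 s.
3. the dark blank lies flat on the cork pad, let go (horizontal distance between blank_mid and pad_mid below 0.055 m and height (world z) of blank_mid below 0.027 m and contact force between the fingers and blank below 0.1 N and linear speed of blank below 0.03 m/s), for 0.1 s.
4. the dark blank is picked up again (height (world z) of blank_mid above 0.045 m), for 0.05 s.
At the end, for the whole second after the job is handed in: The dark blank lies flat and lengthwise in the chute (within 0.1 rad, 6 mm sideways, 5 mm in height), still, its end against the pale blank (gap under 5 mm), the pale blank still at the stop (within 7 mm), and both knobs of the lid within 8 mm of fully open (all of step 1 and distance between blank_mid and first_mid below 0.067 m and x of blank_mid in the frame of chute between 0.083 and 0.103 m and y of blank_mid in the frame of chute between -0.006 and 0.006 m and z of blank_mid in the frame of chute between 0.01 and 0.02 m and angle between the x axis of blank_mid and the x axis of chute, either way round below 0.1 rad and linear speed of blank below 0.02 m/s and x of first_mid in the frame of chute between 0.024 and 0.038 m); the robot touches nothing.
It fails at once if the clear sheet is pushed or touched by the robot (more than 2 N) (contact force between any of the fingers, the arm and sheet above 2 N).
It fails at once if another thing on the bench is moved more than 30 mm (distance of any of glue, tin, mallet, clamp, square, driver, offcut from where it was at the start of the episode above 0.03 m).
It also fails if it takes over 72 s, if anything falls off the work surface, if the arm or the gripper's body presses on something with over 40 N, if the wrist force passes 120 N, or if a joint passes its speed limit or range.

## Working session

There is one attempt and no reset: what is moved stays moved. The work goes in short steps, Python scripts to look and compute and a tool call to move; the robot and the scene stay as the last step left them, time stands still between calls to the robot, and variables do not carry over. Pictures are saved under pics/ and viewed, and the job is handed in when it is done.

Besides the shell and the picture viewer there is one more tool, called in YAML: its name, and indented under it one key for each argument. servo_tool: Moves the arm, as the interface text tells. Its arguments: {"type":"object","properties":{"plan":{"type":"array"}},"required":["plan"]}

```bash
ls; mkdir -p pics; cat > h.py <<'E'
from bench import *
import numpy as np, cv2
def P(c):
    R,_=cv2.Rodrigues(np.array(c["rvec"],float)); return np.array(c["camera_matrix"],float),R,np.array(c["tvec"],float).reshape(3)
def ray(c,rc):
    K,R,t=P(c); u=rc[1]*512; v=rc[0]*384
    d=R.T@np.linalg.solve(K,[u,v,1]); return -R.T@t,d
def atz(c,rc,z):
    o,d=ray(c,rc); return o+d*(z-o[2])/d[2]
def tri(obs):
    A=np.zeros((3,3));b=np.zeros(3)
    for c,rc in obs:
        o,d=ray(c,rc); d=d/np.linalg.norm(d); M=np.eye(3)-np.outer(d,d); A+=M;b+=M@o
    return np.linalg.solve(A,b)
def proj(c,p):
    K,R,t=P(c); q=K@(R@np.array(p)+t); return q[:2]/q[2]
E
python3 - <<'E'
from h import *
for n in ["scene","top","wrist"]:
    c=camera(n); cv2.imwrite(f"pics/0{n}.png",c["img"])
    print(n,"campos",np.round(ray(c,[.5,.5])[0],3))
    if n=="wrist": continue
    for t in ["box","panel_mid","knob_left","knob_right","blank_mid","pad_mid","chute","first_mid","lid_home","driver","offcut","glue","tin"]:
        r=pinpoint(c,t); print(t,[(np.round([x["centre"][0]*384,x["centre"][1]*512],0).tolist(),round(x["conf"],2)) for x in r[:3]])
print(get_obs())
E
```

```text
pics
scene campos [ 1.257 -0.235  1.002]
box []
panel_mid [([115.0, 336.0], 0.86), ([201.0, 263.0], 0.66), ([155.0, 291.0], 0.24)]
knob_left [([183.0, 294.0], 0.97), ([127.0, 331.0], 0.65)]
knob_right [([206.0, 224.0], 0.8), ([89.0, 335.0], 0.79)]
blank_mid []
pad_mid [([167.0, 365.0], 0.97), ([223.0, 417.0], 0.58)]
chute [([199.0, 129.0], 0.81)]
first_mid [([154.0, 290.0], 0.61), ([199.0, 129.0], 0.51)]
lid_home [([224.0, 273.0], 0.57)]
driver [([177.0, 188.0], 0.82)]
offcut [([156.0, 290.0], 0.96), ([200.0, 263.0], 0.16)]
glue [([265.0, 368.0], 0.76)]
tin [([326.0, 194.0], 0.73)]
top campos [ 0.24  -0.013  1.417]
box [([172.0, 249.0], 0.59), ([177.0, 247.0], 0.16)]
panel_mid [([177.0, 248.0], 0.74), ([277.0, 142.0], 0.69)]
knob_left [([177.0, 218.0], 0.83), ([250.0, 155.0], 0.81), ([120.0, 190.0], 0.43)]
knob_right [([170.0, 283.0], 0.84), ([234.0, 202.0], 0.34)]
blank_mid []
pad_mid [([205.0, 145.0], 0.61)]
chute [([226.0, 352.0], 0.65)]
first_mid [([217.0, 355.0], 0.52)]
lid_home [([155.0, 247.0], 0.88)]
driver [([246.0, 298.0], 0.75)]
offcut [([238.0, 204.0], 0.93)]
glue [([119.0, 191.0], 0.94), ([246.0, 297.0], 0.73)]
tin [([113.0, 322.0], 0.68), ([235.0, 201.0], 0.63), ([175.0, 281.0], 0.6)]
wrist campos [0.125 0.566 0.375]
{'time_s': 1.45, 'q': array([ 1.02070687e+00,  1.80769516e-01,  1.60702412e+00,  1.58507566e-05,
        1.35380927e+00, -2.06260772e-01]), 'dq': array([-0.0001252 , -0.00136734,  0.0006809 ,  0.00191167,  0.00011081,
        0.00226681]), 'joint_efforts': array([-7.78059821e-04, -4.44839215e+01, -3.51669896e+01, -3.90008236e-04,
        8.63458317e-04, -1.23655761e-05]), 'eef_pos': array([0.19378825, 0.54136315, 0.24529394]), 'eef_rot': array([-9.08507390e-06,  1.71070467e-01,  9.85258796e-01, -1.90560888e-06]), 'wrist_force': array([-0.25166606, -0.13603268, -0.40769773]), 'torque': array([-0.05185151,  0.01594244, -0.01877615]), 'opening': 0.9999810466792841}
```

```bash
python3 - <<'E'
import cv2
for n in ["scene","top"]:
    i=cv2.imread(f"pics/0{n}.png"); cv2.imwrite(f"pics/1{n}.png",cv2.resize(i,(800,600),interpolation=cv2.INTER_CUBIC))
E
```

```text
(no output)
```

View pics/1scene.png

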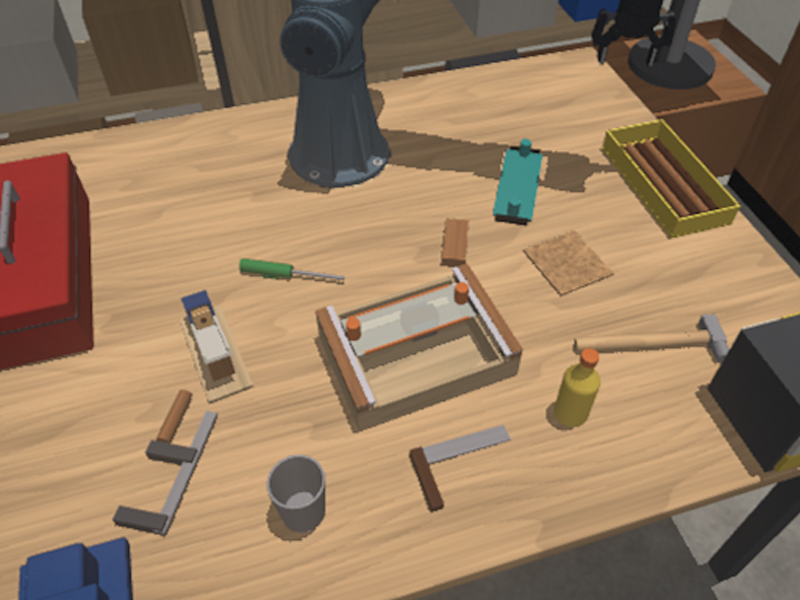

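View pics/1top.png

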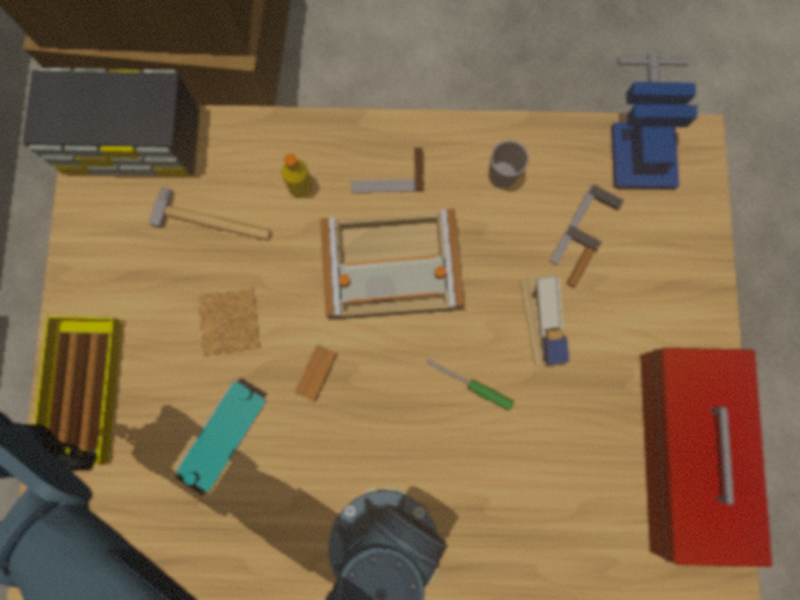

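```bash
python3 - <<'E'
from h import *
s=camera("scene"); t=camera("top")
S={"knob_left":[(183,294),(177,218)],"knob_right":[(206,224),(170,283)],"lid_home":[(224,273),(155,247)],"pad_mid":[(167,365),(205,145)]}
import sys
for n in ["knob_left","knob_right","lid_home","pad_mid","chute","first_mid","panel_mid"]:
    a=pinpoint(s,n);b=pinpoint(t,n)
    for x in a[:2]:
        for y in b[:2]:
            p=tri([(s,x["centre"]),(t,y["centre"])])
            e=[np.linalg.norm(proj(c,p)-np.array(q["centre"])[::-1]*[512,384]) for c,q in ((s,x),(t,y))]
            print(n,round(x["conf"],2),round(y["conf"],2),p.round(3),np.round(e,1))
# corners of box in top px (800 scale) top rim z 0.074
for uv in [(322,219),(455,209),(329,318),(463,309)]:
    print("rim",atz(t,(uv[1]/600,uv[0]/800),.073).round(3))
for uv in [(200,292),(255,290),(206,355),(260,350)]:
    print("pad",atz(t,(uv[1]/600,uv[0]/800),.006).round(3))
E
```

```text
knob_left 0.63 0.82 [0.506 0.124 0.261] [21.  18.1]
knob_left 0.63 0.56 [0.304 0.289 0.048] [1.2 1.1]
knob_left 0.56 0.82 [0.522 0.09  0.093] [0.3 0.2]
knob_left 0.56 0.56 [ 0.301  0.262 -0.18 ] [20.7 19.9]
knob_right 0.78 0.89 [ 0.161  0.201 -0.249] [69.5 72.5]
knob_right 0.78 0.84 [ 0.549 -0.106  0.105] [0.2 0.2]
knob_right 0.71 0.89 [0.131 0.384 0.052] [1.1 1.2]
knob_right 0.71 0.84 [0.53  0.026 0.43 ] [60.8 51.9]
lid_home 0.65 0.58 [0.57  0.024 0.27 ] [12.6 10.3]
lid_home 0.65 0.18 [ 0.669 -0.091  0.41 ] [51.6 38.3]
lid_home 0.58 0.58 [0.619 0.003 0.063] [1.8 1.4]
lid_home 0.58 0.18 [ 0.722 -0.123  0.26 ] [42.7 30.1]
pad_mid 0.66 0.86 [0.446 0.344 0.008] [1.2 1.1]
pad_mid 0.66 0.51 [ 0.711 -0.039  0.426] [92. 65.]
chute 0.92 0.59 [ 0.391 -0.347  0.023] [0.6 0.5]
chute 0.56 0.59 [ 0.438 -0.219  0.04 ] [48.8 42.3]
first_mid 0.64 0.59 [ 0.417 -0.339  0.06 ] [0.4 0.3]
first_mid 0.34 0.59 [ 0.419 -0.344  0.045] [0.2 0.2]
panel_mid 0.65 0.96 [0.523 0.073 0.333] [40.5 34.5]
panel_mid 0.65 0.69 [0.219 0.339 0.019] [1.6 1.6]
panel_mid 0.58 0.96 [ 0.542 -0.003  0.079] [1.6 1.3]
panel_mid 0.58 0.69 [ 0.211  0.259 -0.315] [40.  39.8]
rim [0.661 0.141 0.073]
rim [ 0.687 -0.136  0.073]
rim [0.452 0.119 0.073]
rim [ 0.475 -0.153  0.073]
pad [0.514 0.405 0.006]
pad [0.52  0.287 0.006]
pad [0.378 0.383 0.006]
pad [0.391 0.269 0.006]
```

servo_tool:
  plan:
    - [[0.02, -0.04, 0.015, 0.1, -1], [0.02, -0.04, 0.015, 0.1, -1], [0.02, -0.04, 0.015, 0.1, -1], [0.02, -0.04, 0.015, 0.134, -1], [0.02, -0.04, 0.015, 0, -1], [0.02, -0.04, 0.015, 0, -1], [0.02, -0.04, 0.015, 0, -1], [0.02, -0.04, 0, 0, -1]]

```text
time_s: 3.05
eef_pos: [0.3546, 0.2212, 0.3525]
eef_rot: [0.002, -0.043, 0.999, 0.001]
wrist_force: [1.1, 1.0, -0.5]
opening: -0.004
```

servo_tool:
  plan:
    - [[0.02, -0.04, 0, 0, -1], [0.02, -0.04, 0, 0, -1], [0.02, -0.04, 0, 0, -1], [0.02, -0.04, 0, 0, -1], [0.02, -0.04, 0, 0, -1], [0.02, -0.02, 0, 0, -1], [0, 0, 0, 0, -1]]

```text
time_s: 3.75
eef_pos: [0.4747, -0.0004, 0.3495]
eef_rot: [-0.0, -0.041, 0.999, -0.0]
wrist_force: [-0.3, 1.1, 0.3]
opening: 0.002
```

```bash
python3 - <<'E'
from h import *
o=get_obs();print(o["eef_pos"].round(4),o["eef_rot"].round(4),o["opening"])
c=camera("wrist");t=camera("top");s=camera("scene")
cv2.imwrite("pics/2w.png",cv2.resize(c["img"],(800,600)))
print(ray(c,[.5,.5]))
for n in ["box","knob_left","knob_right","lid_home","panel_mid","blank_mid"]:
    b=pinpoint(c,n)
    print(n,[(np.round(np.array(x["centre"])*[600,800]),round(x["conf"],2)) for x in b[:3]])
cv2.imwrite("pics/2t.png",t["img"])
np.save("w2.npy",dict(c),allow_pickle=True)
E
```

```text
[ 4.747e-01 -4.000e-04  3.495e-01] [-1.000e-04 -4.110e-02  9.992e-01 -3.000e-04] 0.0022729596192571674
(array([ 0.40201224, -0.00593956,  0.47928615]), array([ 0.28568501,  0.0198716 , -0.95812097]))
box []
knob_left [(array([323., 502.]), 0.97), (array([ 72., 742.]), 0.86), (array([121.,  48.]), 0.51)]
knob_right [(array([329., 280.]), 0.97)]
lid_home [(array([393., 388.]), 0.95), (array([244., 727.]), 0.71)]
panel_mid [(array([315., 385.]), 0.93)]
blank_mid []
```

View pics/2w.png

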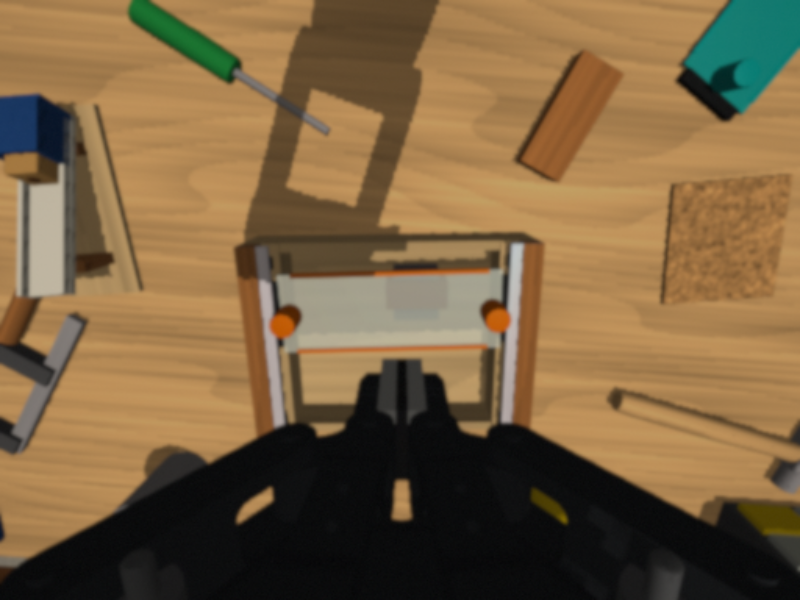

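```bash
python3 - <<'E'
from h import *
c=np.load("w2.npy",allow_pickle=True).item()
f=lambda u,v,z:atz(c,(v/600,u/800),z).round(4)
kl=f(502,323,.098);kr=f(280,329,.098);print(kl,kr,(kl+kr)/2,np.linalg.norm(kl-kr))
d=kl-kr;print("lid yaw",np.arctan2(-d[0],d[1]))
print("home",f(388,393,.066),"panel",f(385,315,.066))
print("rim nearL",f(542,241,.074),"nearR",f(236,246,.074))
a=f(542,241,.074)-f(236,246,.074);print("boxyaw",np.arctan2(-a[0],a[1]))
for u,v in [(542,241),(529,427),(236,246),(259,428)]: print(f(u,v,.073))
print("cradle",f(416,290,.04))
for u,v in [(673,184),(791,174),(662,303),(774,296)]: print("pad",f(u,v,.006))
E
```

```text
[0.5298 0.0956 0.098 ] [ 0.552  -0.1044  0.098 ] [ 0.5409 -0.0044  0.098 ] 0.2012283280256535
lid yaw 0.11054746373827007
home [ 0.6258 -0.0016  0.066 ] panel [ 0.5417 -0.0107  0.066 ]
rim nearL [0.4564 0.1267 0.074 ] nearR [ 0.4838 -0.151   0.074 ]
boxyaw 0.09834929795787843
[0.4565 0.127  0.073 ]
[0.649  0.1468 0.073 ]
[ 0.484  -0.1514  0.073 ]
[ 0.6733 -0.1321  0.073 ]
cradle [0.5211 0.0186 0.04  ]
pad [0.3965 0.2727 0.006 ]
pad [0.377  0.3898 0.006 ]
pad [0.5228 0.293  0.006 ]
pad [0.5047 0.4138 0.006 ]
```

servo_tool:
  plan:
    - [[0.005, 0.031, -0.036, 0.018, -1], [0.005, 0.031, -0.036, 0, -1], [0, 0.03, -0.036, 0, -1], [0, 0, -0.05, 0, -1], [0, 0, -0.05, 0, -1], [0, 0, -0.035, 0, -1], [0, 0, -0.01, 0, -1], [0, 0, 0, 0, -1]]

```text
time_s: 5.0
eef_pos: [0.4824, 0.0948, 0.096]
eef_rot: [-0.001, -0.052, 0.999, 0.0]
wrist_force: [0.1, 0.2, 0.5]
opening: -0.004
```

```bash
python3 - <<'E'
from h import *
o=get_obs();print(o["eef_pos"].round(4),o["eef_rot"].round(4),o["wrist_force"])
c=camera("wrist");s=camera("scene")
cv2.imwrite("pics/3w.png",cv2.resize(c["img"],(800,600)))
cv2.imwrite("pics/3s.png",cv2.resize(s["img"][120:300,130:400],(800,533),interpolation=cv2.INTER_CUBIC))
for n in ["knob_left"]:
    print([(x["conf"],atz(c,x["centre"],.098).round(4)) for x in pinpoint(c,n)])
E
```

```text
[0.4824 0.0948 0.096 ] [-1.400e-03 -5.240e-02  9.986e-01  2.000e-04] [0.06584047 0.18001003 0.49829726]
[]
```

View pics/3w.png

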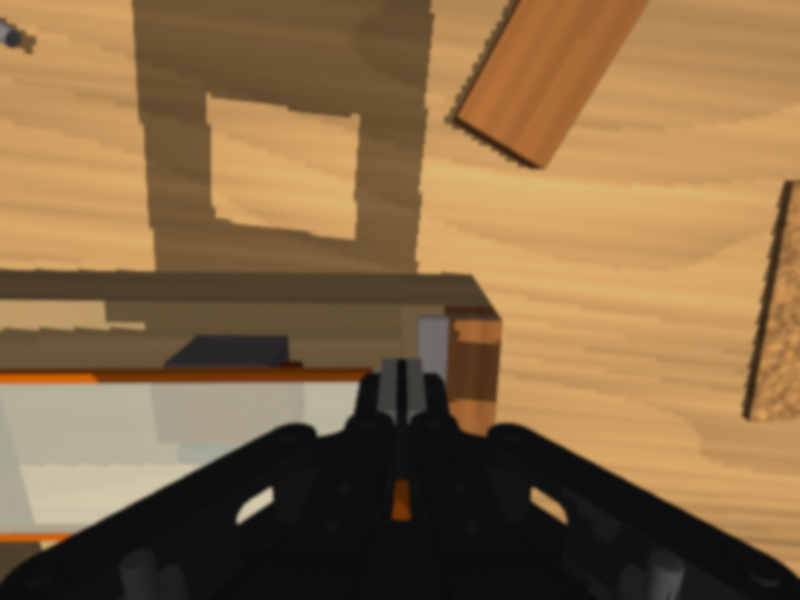

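View pics/3s.png

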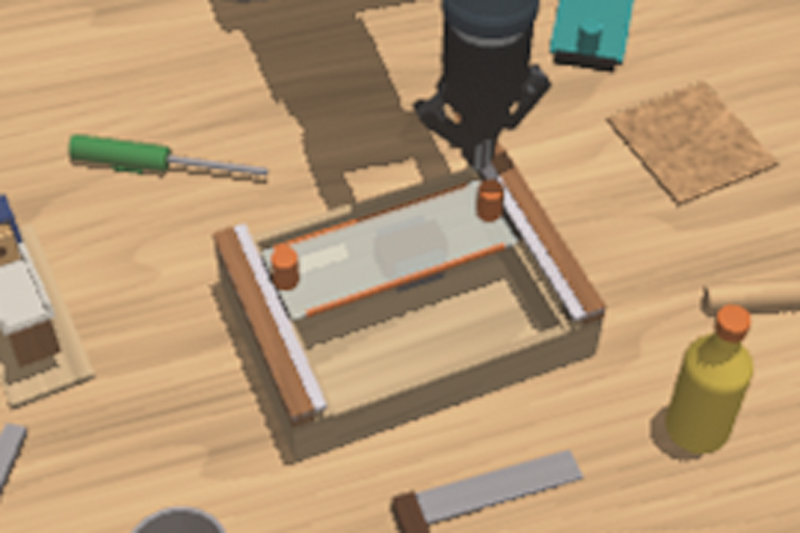

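servo_tool:
  plan:
    - [[0.012, 0.0, 0, 0, -1], [0.008, 0.0, 0, 0, -1], [0.006, 0.001, 0, 0, -1], [0.006, 0.001, 0, 0, -1], [0.006, 0.001, 0, 0, -1], [0, 0, 0, 0, -1]]

```text
time_s: 5.75
eef_pos: [0.5223, 0.0976, 0.0969]
eef_rot: [0.001, -0.052, 0.999, 0.0]
wrist_force: [-0.8, -0.2, 1.1]
opening: -0.002
```

```bash
cat > look.py <<'E'
from h import *
import sys
o=get_obs();print(o["time_s"],o["eef_pos"].round(4),o["wrist_force"].round(1))
t=camera("top");s=camera("scene")
C=np.array([.573,-.003]);a=.1;ex=np.array([np.cos(a),np.sin(a)]);ey=np.array([-ex[1],ex[0]])
for n,sy in (("knob_left",1),("knob_right",-1)):
    for cn,c in (("t",t),("s",s)):
        for x in pinpoint(c,n):
            p=atz(c,x["centre"],.098);d=p[:2]-C; bx,by=d@ex,d@ey
            if abs(by-sy*.098)<.03: print(n,cn,round(x["conf"],2),p[:2].round(4),"box",round(bx,4),round(by,4))
cv2.imwrite(f"pics/{sys.argv[1]}s.png",cv2.resize(s["img"][120:300,130:400],(800,533),interpolation=cv2.INTER_CUBIC))
E
python3 look.py 4
```

```text
5.75 [0.5223 0.0976 0.0969] [-0.8 -0.2  1.1]
knob_left t 0.64 [0.5414 0.0992] box -0.0212 0.1048
knob_left s 0.64 [0.5417 0.095 ] box -0.0213 0.1006
knob_right t 0.6 [ 0.5472 -0.1064] box -0.036 -0.1004
knob_right s 0.67 [ 0.5421 -0.0992] box -0.0403 -0.0926
```

View pics/4s.png

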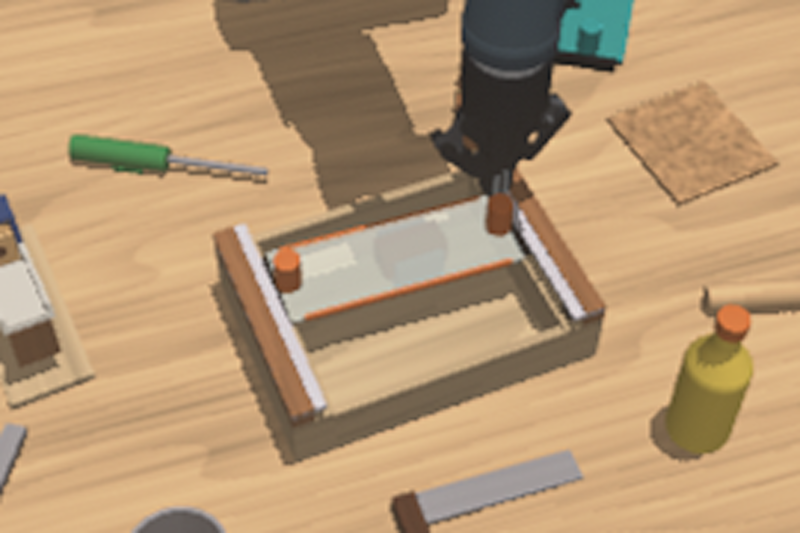

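servo_tool:
  plan:
    - [[-0.03, -0.005, 0, 0, -1], [0, -0.045, 0, 0, -1], [0.004, -0.05, 0, 0, -1], [0.005, -0.05, 0, 0, -1], [0.005, -0.05, -0.002, 0, -1], [0.004, -0.004, 0, 0, -1], [0.0, 0, 0, 0, -1]]

```text
time_s: 6.75
eef_pos: [0.5095, -0.1072, 0.095]
eef_rot: [0.0, -0.051, 0.999, -0.0]
wrist_force: [-0.5, -0.1, -0.6]
opening: 0.002
```

```bash
python3 look.py 5
```

```text
6.75 [ 0.5095 -0.1072  0.095 ] [-0.5 -0.1 -0.6]
knob_left t 0.91 [0.5421 0.0979] box -0.0207 0.1035
knob_left s 0.97 [0.5414 0.0971] box -0.0215 0.1027
knob_right t 0.94 [ 0.5596 -0.1124] box -0.0242 -0.1075
knob_right s 0.59 [ 0.5465 -0.105 ] box -0.0366 -0.0988
```

View pics/5s.png

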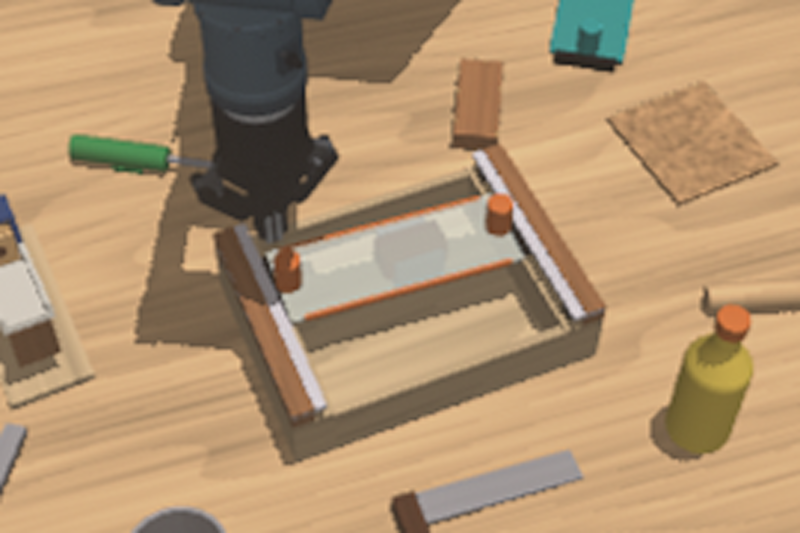

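servo_tool:
  plan:
    - [[0.011, 0.001, 0, 0, -1], [0.007, 0.001, 0, 0, -1], [0.007, 0.001, 0, 0, -1], [0.007, 0.0, 0, 0, -1], [0.006, 0.001, 0, 0, -1], [0.006, 0.001, 0, 0, -1], [0, 0, 0, 0, -1]]

```text
time_s: 7.75
eef_pos: [0.5543, -0.1008, 0.0949]
eef_rot: [0.001, -0.052, 0.999, -0.0]
wrist_force: [-0.2, 0.1, -0.0]
opening: 0.007
```

```bash
python3 look.py 6
```

```text
7.75 [ 0.5543 -0.1008  0.0949] [-0.2  0.1 -0. ]
knob_left t 0.85 [0.5482 0.1004] box -0.0143 0.1053
knob_left s 0.69 [0.5503 0.0938] box -0.0129 0.0985
knob_right t 0.93 [ 0.5821 -0.0993] box -0.0005 -0.0967
knob_right s 0.68 [ 0.565  -0.0999] box -0.0176 -0.0956
```

View pics/6s.png

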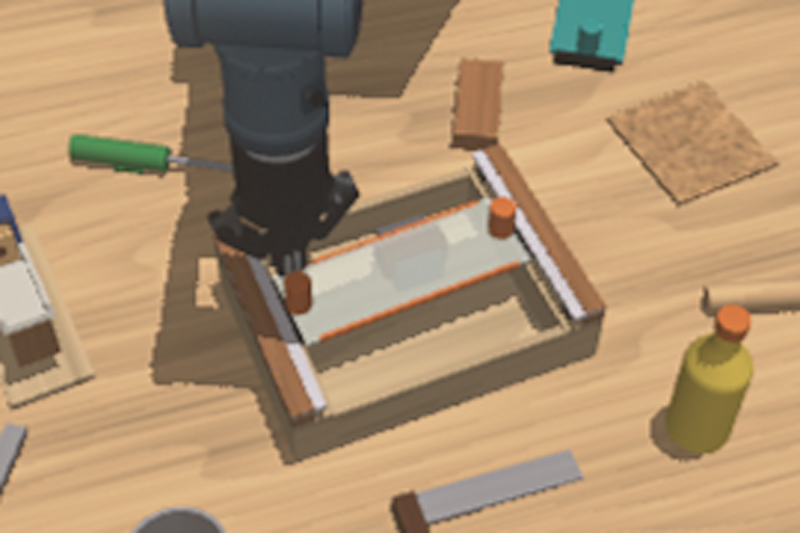

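servo_tool:
  plan:
    - [[-0.035, 0.003, 0, 0, -1], [-0.003, 0.048, 0, 0, -1], [-0.003, 0.05, 0, 0, -1], [-0.002, 0.05, 0, 0, -1], [0, 0.045, 0, 0, -1], [0.012, 0.0, 0, 0, -1], [0.007, 0.001, 0, 0, -1], [0.006, 0.0, 0, 0, -1]]

```text
time_s: 8.85
eef_pos: [0.5354, 0.0955, 0.0948]
eef_rot: [-0.001, -0.052, 0.999, 0.0]
wrist_force: [-2.6, 0.1, 1.0]
opening: -0.001
```

servo_tool:
  plan:
    - [[0.006, 0.001, 0, 0, -1], [0.006, 0.001, 0, 0, -1], [0.0, 0, 0, 0, -1]]

```text
time_s: 9.15
eef_pos: [0.5485, 0.0971, 0.0949]
eef_rot: [0.001, -0.051, 0.999, -0.0]
wrist_force: [-0.7, 0.1, -0.1]
opening: 0.002
```

```bash
python3 look.py 7
```

```text
9.15 [0.5485 0.0971 0.0949] [-0.7  0.1 -0.1]
knob_left s 0.56 [0.5739 0.0951] box 0.0107 0.0976
knob_right t 0.64 [ 0.5841 -0.1037] box 0.001 -0.1013
knob_right s 0.78 [ 0.5848 -0.1035] box 0.0017 -0.1012
```

View pics/7s.png

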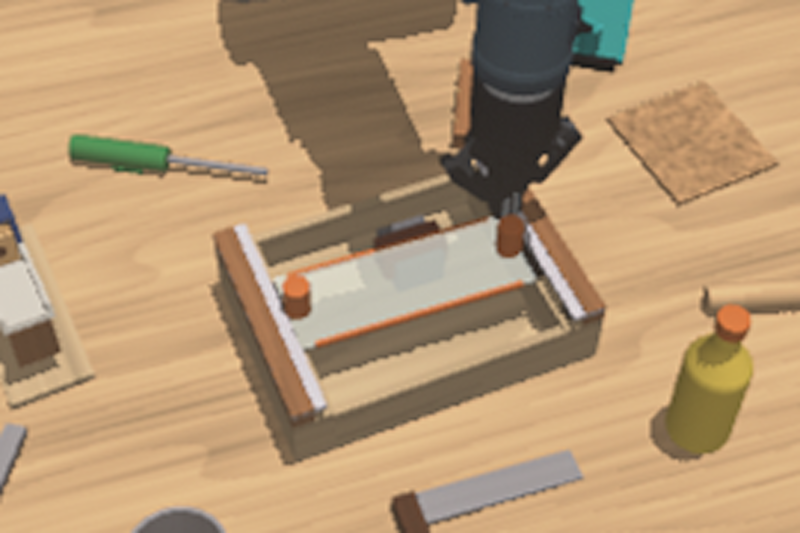

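servo_tool:
  plan:
    - [[-0.025, -0.004, 0, 0, -1], [0, -0.048, 0, 0, -1], [0.003, -0.05, 0, 0, -1], [0.005, -0.05, 0, 0, -1], [0.008, -0.048, 0, 0, -1], [0.011, 0.001, 0, 0, -1], [0.007, 0.001, 0, 0, -1], [0.007, 0.0, 0, 0, -1]]

```text
time_s: 10.25
eef_pos: [0.5629, -0.0986, 0.0946]
eef_rot: [-0.001, -0.053, 0.999, 0.0]
wrist_force: [-2.9, -0.3, 1.9]
opening: -0.002
```

servo_tool:
  plan:
    - [[0.006, 0.001, 0, 0, -1], [0.006, 0.001, 0, 0, -1], [0.006, 0, 0, 0, -1], [0.0, 0, 0, 0, -1]]

```text
time_s: 10.65
eef_pos: [0.5822, -0.0968, 0.0949]
eef_rot: [0.001, -0.053, 0.999, -0.0]
wrist_force: [0.9, -0.1, -0.8]
opening: 0.005
```

```bash
python3 look.py 8
```

```text
10.65 [ 0.5822 -0.0968  0.0949] [ 0.9 -0.1 -0.8]
knob_left t 0.89 [0.5753 0.0956] box 0.0121 0.0979
knob_left s 0.63 [0.5773 0.0941] box 0.014 0.0962
knob_right t 0.57 [ 0.6114 -0.1065] box 0.0279 -0.1068
knob_right s 0.67 [ 0.6006 -0.096 ] box 0.0182 -0.0952
```

View pics/8s.png

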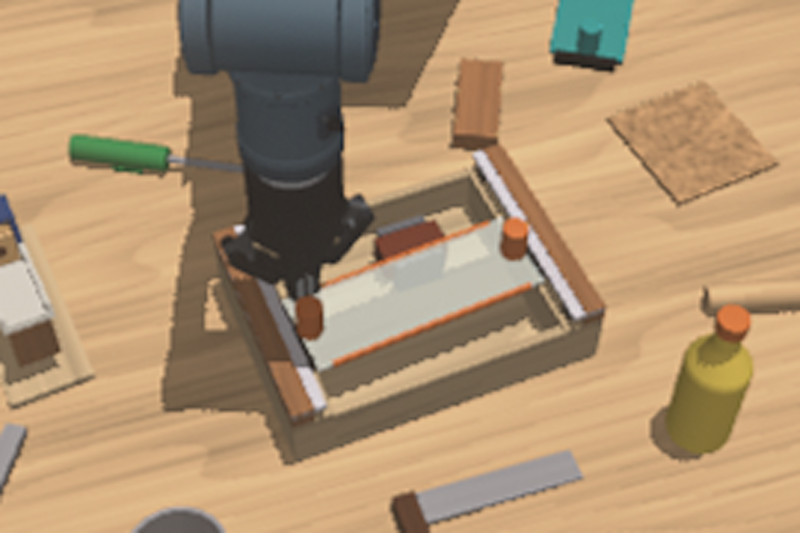

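servo_tool:
  plan:
    - [[-0.035, 0.003, 0, 0, -1], [-0.004, 0.048, 0, 0, -1], [-0.004, 0.05, 0, 0, -1], [-0.002, 0.05, 0, 0, -1], [0.002, 0.043, 0, 0, -1], [0.011, 0.0, 0, 0, -1], [0.007, 0.001, 0, 0, -1], [0.006, 0.0, 0, 0, -1]]

```text
time_s: 11.75
eef_pos: [0.5624, 0.0966, 0.0948]
eef_rot: [-0.001, -0.052, 0.999, 0.0]
wrist_force: [-3.0, 1.1, 1.1]
opening: 0.002
```

servo_tool:
  plan:
    - [[0.007, 0.001, 0, 0, -1], [0.006, 0.001, 0, 0, -1], [0.0, 0, 0, 0, -1]]

```text
time_s: 12.05
eef_pos: [0.5765, 0.0982, 0.0949]
eef_rot: [0.001, -0.051, 0.999, -0.0]
wrist_force: [0.4, -0.1, 0.8]
opening: -0.002
```

```bash
python3 look.py 9
```

```text
12.05 [0.5765 0.0982 0.0949] [ 0.4 -0.1  0.8]
knob_left t 0.85 [0.5912 0.1011] box 0.0285 0.1018
knob_left s 0.91 [0.6067 0.0966] box 0.0434 0.0958
knob_right t 0.96 [ 0.6004 -0.095 ] box 0.0181 -0.0942
knob_right s 0.89 [ 0.6106 -0.0975] box 0.028 -0.0977
```

View pics/9s.png

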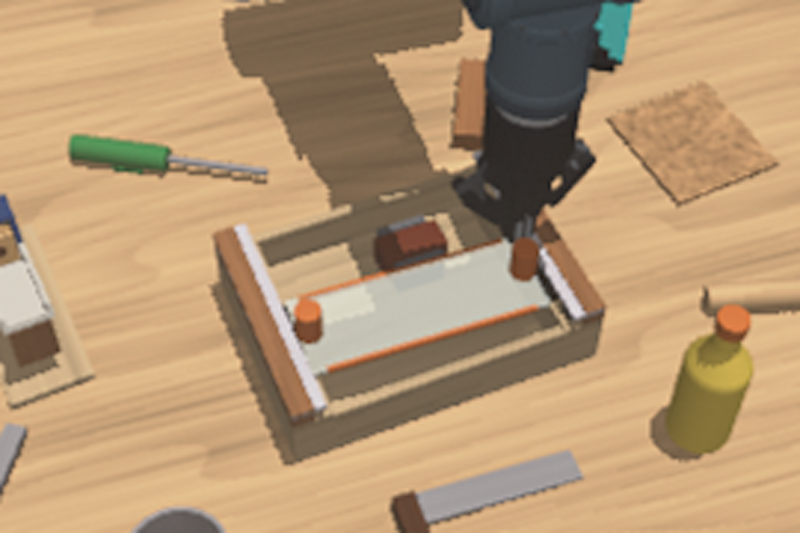

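servo_tool:
  plan:
    - [[-0.022, -0.004, 0, 0, -1], [0, -0.048, 0, 0, -1], [0.004, -0.05, 0, 0, -1], [0.006, -0.05, 0, 0, -1], [0.007, -0.046, 0, 0, -1], [0.012, 0.001, 0, 0, -1], [0.007, 0.001, 0, 0, -1], [0.007, 0.0, 0, 0, -1]]

```text
time_s: 13.15
eef_pos: [0.5958, -0.096, 0.0947]
eef_rot: [-0.001, -0.052, 0.999, 0.0]
wrist_force: [-4.5, -1.6, 2.4]
opening: 0.001
```

servo_tool:
  plan:
    - [[0.006, 0.001, 0, 0, -1], [0.005, 0.001, 0, 0, -1], [0.003, 0, 0, 0, -1], [0, 0, 0, 0, -1]]

```text
time_s: 13.55
eef_pos: [0.6064, -0.0935, 0.0946]
eef_rot: [-0.005, -0.053, 0.999, 0.0]
wrist_force: [-20.1, -3.1, 13.3]
opening: 0.002
```

```bash
python3 look.py 10
```

```text
13.55 [ 0.6064 -0.0935  0.0946] [-20.1  -3.1  13.3]
knob_left t 0.96 [0.6019 0.1069] box 0.0397 0.1064
knob_left s 0.86 [0.6082 0.1031] box 0.0457 0.102
knob_right s 0.89 [ 0.626  -0.0961] box 0.0435 -0.0979
knob_right s 0.62 [ 0.8436 -0.0789] box 0.2616 -0.1025
```

View pics/10s.png

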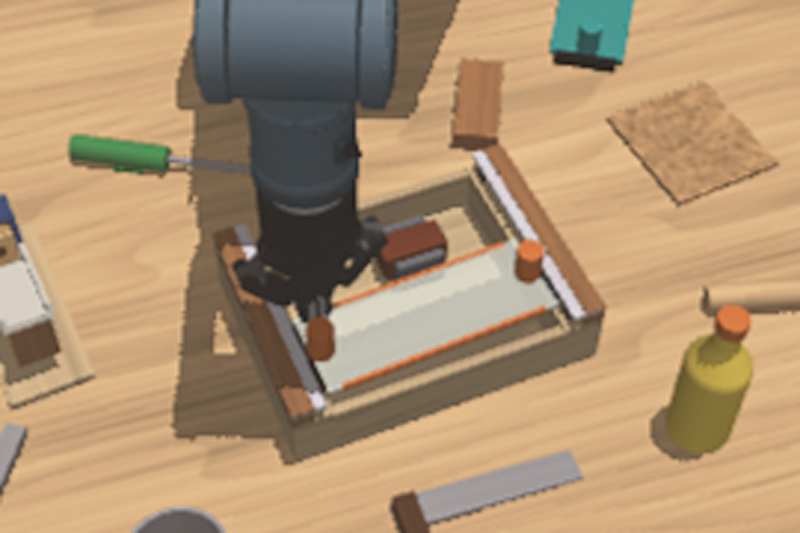

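servo_tool:
  plan:
    - [[-0.035, 0.001, 0, 0, -1], [-0.006, 0.048, 0, 0, -1], [-0.005, 0.05, 0, 0, -1], [-0.003, 0.05, 0, 0, -1], [0.004, 0.041, 0, 0, -1], [0.008, 0.002, 0, 0, -1], [0.007, 0.001, 0, 0, -1], [0.007, 0.001, 0, 0, -1]]

```text
time_s: 14.65
eef_pos: [0.5873, 0.0996, 0.0948]
eef_rot: [-0.001, -0.052, 0.999, 0.0]
wrist_force: [-3.5, -0.2, 2.8]
opening: 0.001
```

servo_tool:
  plan:
    - [[0.006, 0.001, 0, 0, -1], [0.004, 0.0, 0, 0, -1], [0, 0, 0, 0, -1]]

```text
time_s: 14.95
eef_pos: [0.5891, 0.0989, 0.0934]
eef_rot: [-0.011, -0.052, 0.999, -0.0]
wrist_force: [-33.7, -2.5, 23.8]
opening: 0.001
```

servo_tool:
  plan:
    - [[-0.04, -0.004, 0.002, 0, -1], [-0.02, -0.02, 0.05, 0, 0.5], [-0.01, -0.02, 0.05, 0, 1], [-0.01, -0.02, 0.04, 0, 1], [0, -0.02, 0.02, 0, 1], [0, 0, 0, 0, 1]]

```text
time_s: 15.55
eef_pos: [0.5234, 0.017, 0.2505]
eef_rot: [0.004, -0.05, 0.999, -0.001]
wrist_force: [1.3, 0.0, -0.4]
opening: 0.845
```

```bash
python3 look.py 11; python3 - <<'E'
from h import *
c=camera("wrist"); t=camera("top");s=camera("scene")
cv2.imwrite("pics/11w.png",cv2.resize(c["img"],(800,600)))
np.save("w11.npy",dict(c),allow_pickle=True)
for cn,q in (("w",c),("t",t),("s",s)):
  for n,z in [("blank_mid",.033),("knob_left",.098),("knob_right",.098),("panel_mid",.066)]:
    print(cn,n,[(round(x["conf"],2),atz(q,x["centre"],z)[:2].round(4)) for x in pinpoint(q,n)[:3]])
E
```

```text
15.55 [0.5234 0.017  0.2505] [ 1.3  0.  -0.4]
knob_left t 0.84 [0.6013 0.1052] box 0.0389 0.1049
knob_left s 0.7 [0.6082 0.0952] box 0.0448 0.0942
knob_right t 0.68 [ 0.6284 -0.099 ] box 0.0455 -0.1011
knob_right t 0.44 [ 0.7629 -0.0524] box 0.1841 -0.0681
knob_right s 0.87 [ 0.6211 -0.0977] box 0.0384 -0.099
w blank_mid [(0.76, array([0.5231, 0.0182]))]
w knob_left [(0.78, array([0.6099, 0.0995])), (0.44, array([0.6075, 0.004 ]))]
w knob_right [(0.25, array([0.5375, 0.0036]))]
w panel_mid [(0.81, array([6.238e-01, 6.000e-04]))]
t blank_mid [(0.4, array([0.5313, 0.027 ]))]
t knob_left [(0.88, array([0.6056, 0.1037])), (0.73, array([0.2999, 0.2755]))]
t knob_right [(0.72, array([0.1389, 0.3667])), (0.66, array([ 0.6302, -0.1057])), (0.46, array([ 0.3872, -0.3264]))]
t panel_mid [(0.75, array([0.2133, 0.3234]))]
s blank_mid [(0.84, array([0.5252, 0.025 ]))]
s knob_left [(0.85, array([0.3532, 0.2708])), (0.76, array([0.6115, 0.1004])), (0.31, array([ 0.6421, -0.0035]))]
s knob_right [(0.97, array([ 0.6321, -0.0984])), (0.84, array([0.2011, 0.3479])), (0.27, array([ 6.403e-01, -5.000e-04]))]
s panel_mid [(0.86, array([0.2713, 0.3029])), (0.8, array([0.6159, 0.0062]))]
```

View pics/11w.png

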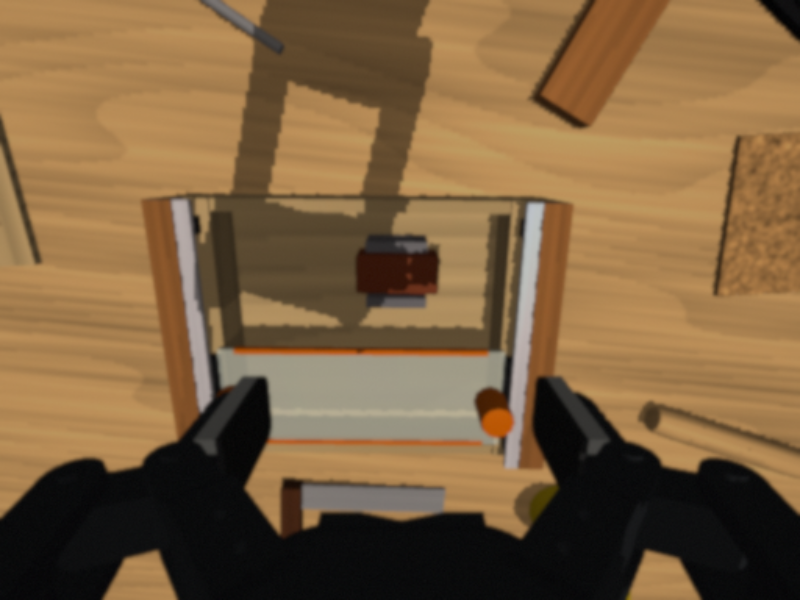

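View pics/11s.png

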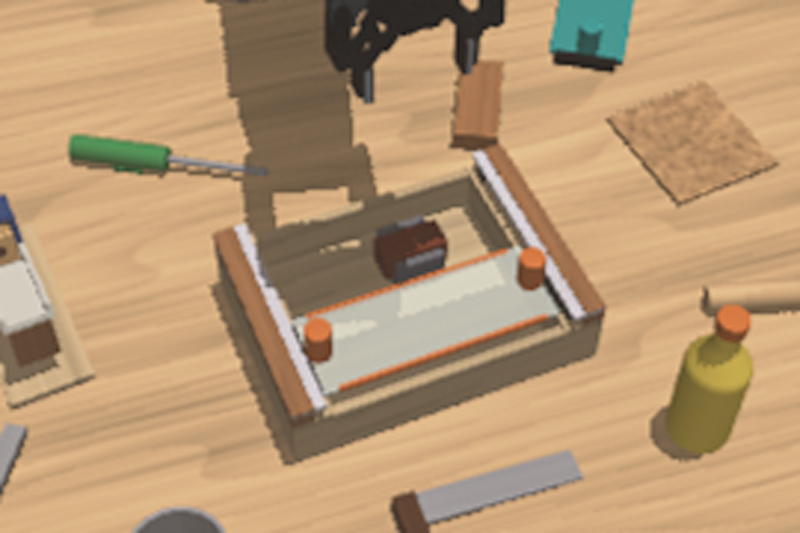

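```bash
python3 - <<'E'
from h import *
c=camera("wrist");o=get_obs();print(o["eef_pos"].round(4),o["eef_rot"].round(4),o["opening"])
m=trace(c,"blank_mid")[0]; print(m["conf"],np.array(m["rect"])*[800,600,800,600])
ys,xs=np.nonzero(m["mask"])
pts=np.array([atz(c,((y+.5)/384,(x+.5)/512),.048)[:2] for x,y in zip(xs,ys)],np.float32)
r=cv2.minAreaRect(pts);print(r, cv2.boxPoints(r))
im=cv2.resize(c["img"][140:210,210:300],(800,622),interpolation=cv2.INTER_CUBIC)[:600];cv2.imwrite("pics/12.png",im)
E
```

```text
[0.5207 0.0207 0.2461] [ 1.000e-04 -5.220e-02  9.986e-01 -0.000e+00] 1.0017775418224957
0.88 [355.28 246.54 442.   290.34]
((0.5224485993385315, 0.018387239426374435), (0.03358391672372818, 0.061647336930036545), 5.97124719619751) [[ 0.5025412   0.04729681]
 [ 0.5089543  -0.01401604]
 [ 0.542356   -0.01052233]
 [ 0.5359429   0.05079052]]
```

View pics/12.png

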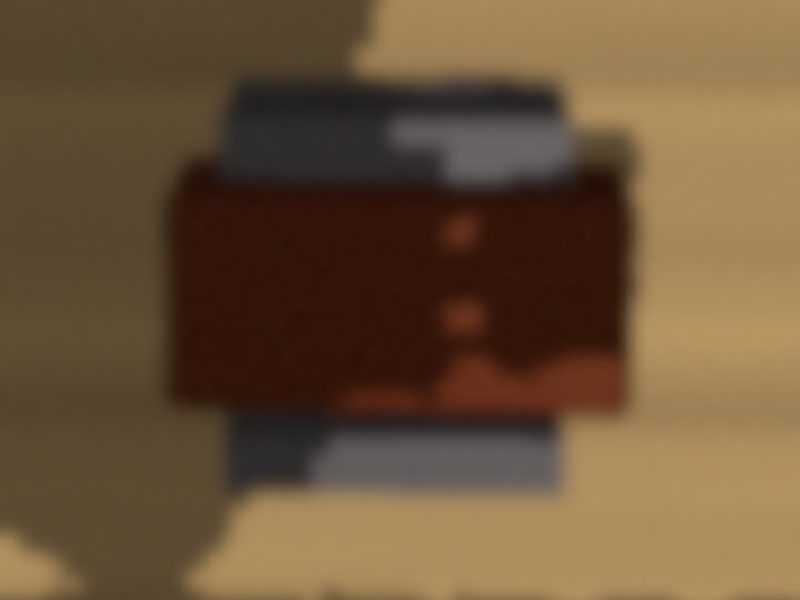

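servo_tool:
  plan:
    - [[0.003, -0.0025, -0.05, 0, 1], [0, 0, -0.05, 0, 1], [0, 0, -0.05, 0, 1], [0, 0, -0.035, 0, 1], [0, 0, -0.015, 0, 1], [0, 0, -0.01, 0, 1], [0, 0, -0.004, 0, 1], [0, 0, 0, 0, 1]]

```text
time_s: 17.5
eef_pos: [0.5241, 0.0182, 0.0326]
eef_rot: [0.0, -0.052, 0.999, -0.0]
wrist_force: [0.6, 0.5, 0.3]
opening: 1.0
```

```bash
python3 - <<'E'
from h import *
o=get_obs();print(o["eef_pos"].round(4),o["eef_rot"].round(4),o["opening"],o["wrist_force"])
c=camera("wrist");cv2.imwrite("pics/13w.png",cv2.resize(c["img"],(800,600)))
s=camera("scene");cv2.imwrite("pics/13s.png",cv2.resize(s["img"][160:290,190:350],(800,650),interpolation=cv2.INTER_CUBIC)[:600])
E
```

```text
[0.5241 0.0182 0.0326] [ 3.000e-04 -5.220e-02  9.986e-01 -1.000e-04] 0.9999695310030302 [0.56876987 0.50403522 0.30863749]
```

View pics/13w.png

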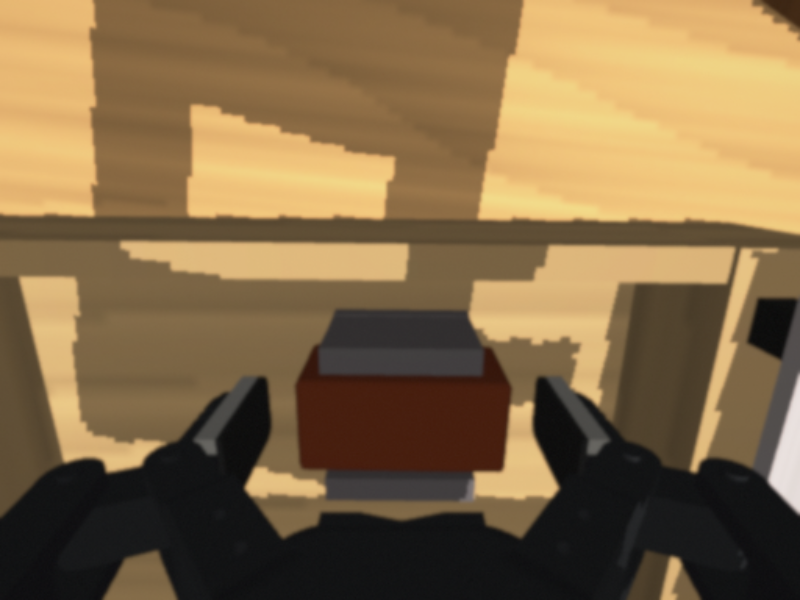

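View pics/13s.png

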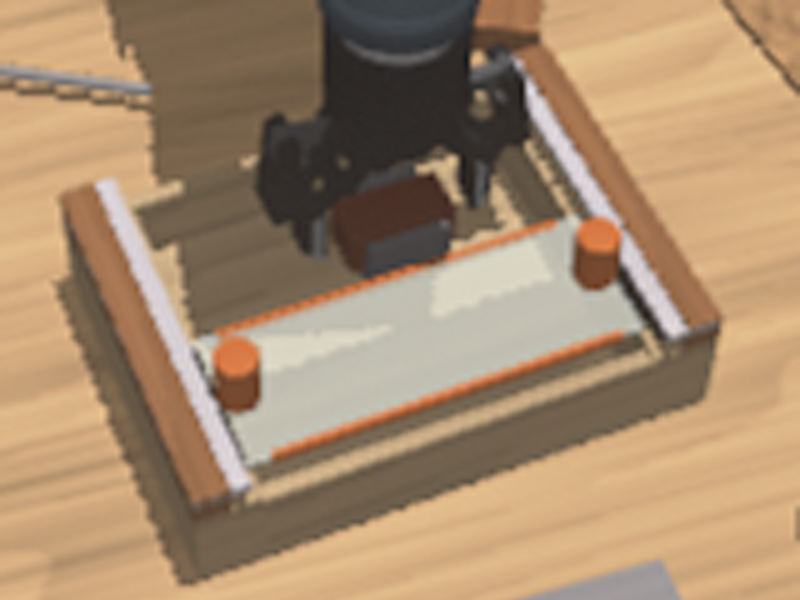

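servo_tool:
  plan:
    - [[0, 0, 0, 0, -1], [0, 0, 0, 0, -1], [0, 0, 0, 0, -1], [0, 0, 0, 0, -1], [0, 0, 0, 0, -1]]

```text
time_s: 18.1
eef_pos: [0.5248, 0.0181, 0.0335]
eef_rot: [0.001, -0.052, 0.999, -0.0]
wrist_force: [-0.7, -0.3, 6.0]
opening: 0.713
```

servo_tool:
  plan:
    - [[0, 0, 0.01, 0, -1], [0, 0, 0.015, 0, -1], [0, 0, 0.03, 0, -1], [0, 0, 0.04, 0, -1], [0, 0, 0.04, 0, -1], [0, 0, 0.02, 0, -1]]

```text
time_s: 18.7
eef_pos: [0.5252, 0.018, 0.1917]
eef_rot: [0.003, -0.052, 0.999, -0.001]
wrist_force: [0.2, -0.2, 0.6]
opening: 0.714
```

```bash
python3 look.py 14;python3 - <<'E'
from h import *
o=get_obs();print(o["eef_pos"].round(4),o["eef_rot"].round(4),o["opening"],o["wrist_force"])
c=camera("wrist");cv2.imwrite("pics/14w.png",cv2.resize(c["img"],(800,600)))
for cn in ("top","scene"):
  q=camera(cn)
  print([(round(x["conf"],2),atz(q,x["centre"],.006).round(4)) for x in pinpoint(q,"pad_mid")])
E
```

```text
18.7 [0.5252 0.018  0.1917] [ 0.2 -0.2  0.6]
knob_left t 0.89 [0.6162 0.0969] box 0.053 0.0951
knob_right t 0.55 [ 0.6304 -0.0984] box 0.0476 -0.1006
knob_right s 0.76 [ 0.6281 -0.1001] box 0.0451 -0.1021
[0.5225 0.0184 0.1857] [-1.400e-03 -5.220e-02  9.986e-01  3.000e-04] 0.7104869677921342 [ 0.4340215 -0.2982235 -0.1288591]
[(0.92, array([0.4487, 0.3367, 0.006 ]))]
[(0.88, array([0.4538, 0.3472, 0.006 ]))]
```

View pics/14w.png

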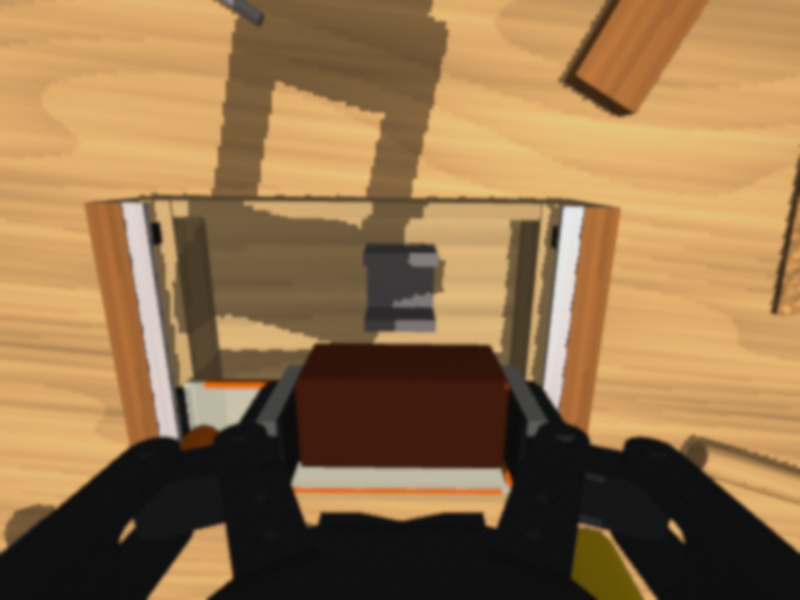

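View pics/14s.png

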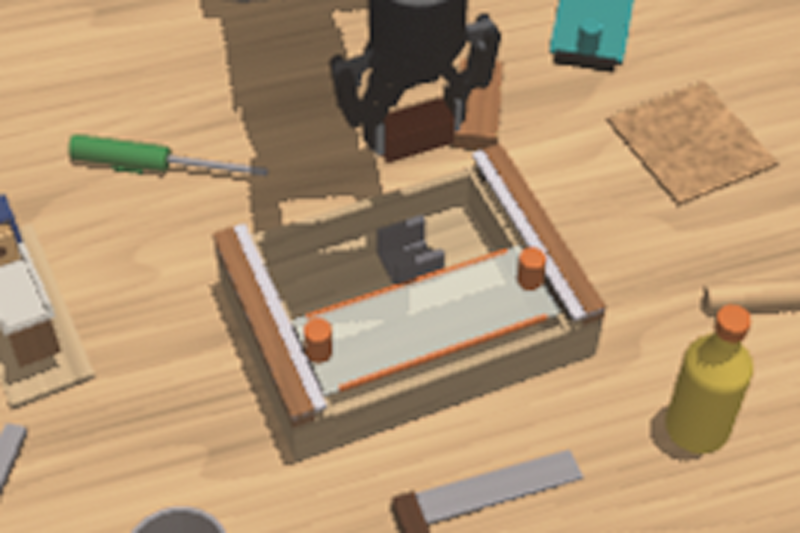

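```bash
python3 - <<'E'
from h import *
print(get_obs()["q"].round(3),get_obs()["time_s"])
E
```

```text
[-0.192  0.13   1.791 -0.     1.223 -1.867] 19.25
```

servo_tool:
  plan:
    - [[-0.0067, 0.0295, 0, -0.143, -1], [-0.0067, 0.0295, 0, -0.143, -1], [-0.0067, 0.0295, 0, -0.143, -1], [-0.0067, 0.0295, 0, -0.143, -1], [-0.0067, 0.0295, 0, -0.143, -1], [-0.0067, 0.0295, 0, -0.143, -1], [-0.0067, 0.0295, 0, -0.143, -1], [-0.0067, 0.0295, 0, -0.143, -1]]

```text
time_s: 20.05
eef_pos: [0.4695, 0.2554, 0.1868]
eef_rot: [-0.0, 0.499, 0.866, -0.0]
wrist_force: [0.2, -0.5, -0.4]
opening: 0.711
```

servo_tool:
  plan:
    - [[-0.0067, 0.0295, -0.02, -0.143, -1], [-0.0067, 0.0295, -0.02, -0.143, -1], [-0.0067, 0.0295, -0.02, -0.143, -1], [0, 0, -0.04, 0, -1], [0, 0, -0.03, 0, -1], [0, 0, 0, 0, -1]]

```text
time_s: 20.65
eef_pos: [0.446, 0.3412, 0.0522]
eef_rot: [-0.002, 0.67, 0.742, -0.005]
wrist_force: [-0.7, -0.8, -0.2]
opening: 0.711
```

```bash
python3 - <<'E'
from h import *
o=get_obs();print(o["time_s"],o["eef_pos"].round(4),o["eef_rot"].round(4),o["opening"],o["wrist_force"].round(1))
c=camera("wrist");cv2.imwrite("pics/15w.png",cv2.resize(c["img"],(800,600)))
s=camera("scene");cv2.imwrite("pics/15s.png",cv2.resize(s["img"][100:240,280:460],(771,600),interpolation=cv2.INTER_CUBIC))
E
```

```text
20.65 [0.446  0.3412 0.0522] [-0.0019  0.6698  0.7425 -0.0047] 0.7109904518172291 [-0.7 -0.8 -0.2]
```

View pics/15w.png

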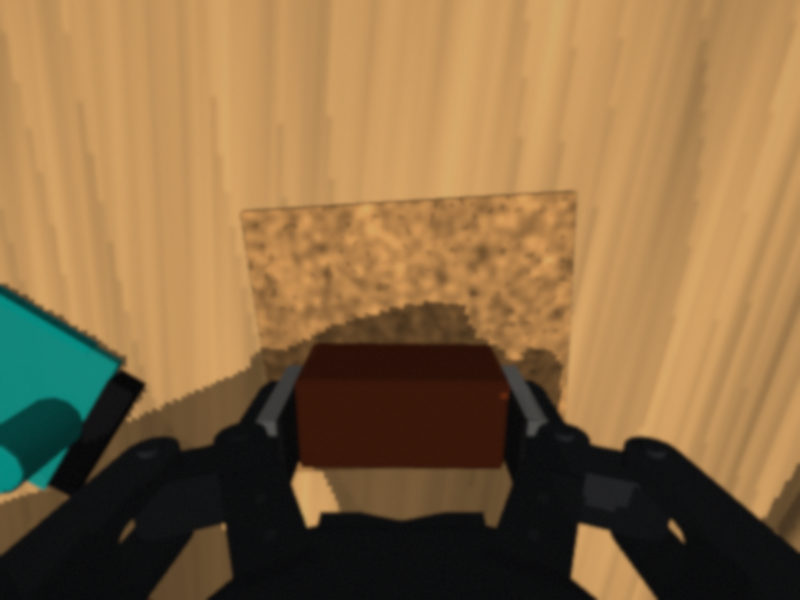

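View pics/15s.png

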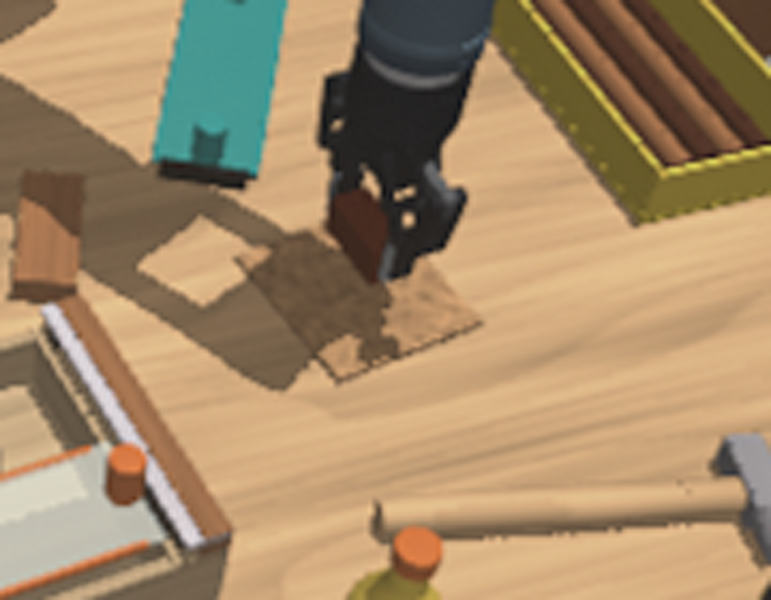

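servo_tool:
  plan:
    - [[0, 0, -0.015, 0, -1], [0, 0, -0.008, 0, -1], [0, 0, 0, 0, -1]]

```text
time_s: 21.05
eef_pos: [0.4495, 0.3423, 0.0335]
eef_rot: [-0.0, 0.67, 0.742, -0.001]
wrist_force: [-0.2, -0.5, -1.2]
opening: 0.715
```

servo_tool:
  plan:
    - [[0, 0, -0.006, 0, -1], [0, 0, -0.003, 0, -1], [0, 0, -0.002, 0, -1], [0, 0, 0, 0, -1]]

```text
time_s: 21.45
eef_pos: [0.4498, 0.3427, 0.023]
eef_rot: [-0.0, 0.67, 0.742, -0.0]
wrist_force: [-0.8, -0.1, -0.3]
opening: 0.713
```

servo_tool:
  plan:
    - [[0, 0, -0.001, 0, -1], [0, 0, 0, 0, 0.85], [0, 0, 0, 0, 1], [0, 0, 0, 0, 1], [0, 0, 0, 0, 1], [0, 0, 0.03, 0, 1], [0, 0, 0.05, 0, 1], [0, 0, 0.05, 0, 1]]

```text
time_s: 22.25
eef_pos: [0.4491, 0.3423, 0.1528]
eef_rot: [-0.001, 0.67, 0.742, -0.001]
wrist_force: [1.3, 0.4, 1.0]
opening: 1.004
```

servo_tool:
  plan:
    - [[0, 0, 0.03, 0.143, 1], [0, 0, 0, 0.143, 1], [0, 0, 0, 0.143, 1], [0, 0, 0, 0.143, 1], [0, 0, 0, 0.143, 1], [0, 0, 0, 0.143, 1], [0, 0, 0, 0.143, 1], [0, 0, 0, 0.143, 1]]

```text
time_s: 23.05
eef_pos: [0.4499, 0.3427, 0.1822]
eef_rot: [-0.0, 0.159, 0.987, 0.0]
wrist_force: [0.3, 0.3, 0.1]
opening: 1.0
```

servo_tool:
  plan:
    - [[-0.02, 0, 0, 0.143, 1], [0, 0, 0, 0.143, 1], [0, 0, 0, 0.143, 1], [0, 0, 0, 0, 1]]

```text
time_s: 23.45
eef_pos: [0.4298, 0.3428, 0.1823]
eef_rot: [0.0, -0.053, 0.999, 0.0]
wrist_force: [-0.7, -0.2, 0.3]
opening: 0.998
```

```bash
cat > bl.py <<'E'
from h import *
import sys
z=float(sys.argv[2])
o=get_obs();print(o["time_s"],o["eef_pos"].round(4),o["eef_rot"].round(4),o["opening"].round(3),o["wrist_force"].round(1))
n=o["eef_rot"];print("tool yaw",np.arctan2(-2*n[2]*n[1],2*n[2]*n[2]-1))
c=camera("wrist");cv2.imwrite(f"pics/{sys.argv[1]}w.png",cv2.resize(c["img"],(800,600)))
for m in trace(c,"blank_mid")[:2]:
    ys,xs=np.nonzero(m["mask"]); print(m["conf"],np.array(m["rect"])*[800,600,800,600])
    pts=np.array([atz(c,((y+.5)/384,(x+.5)/512),z)[:2] for x,y in zip(xs,ys)],np.float32)
    r=cv2.minAreaRect(pts);print(r,cv2.boxPoints(r).round(4).tolist())
E
python3 bl.py 16 .036
```

```text
Traceback (most recent call last):
  File "bl.py", line 4, in <module>
    o=get_obs();print(o["time_s"],o["eef_pos"].round(4),o["eef_rot"].round(4),o["opening"].round(3),o["wrist_force"].round(1))
                                                                              ^^^^^^^^^^^^^^^^^^
AttributeError: 'float' object has no attribute 'round'
```

```bash
sed -i 's/o\["opening"\].round(3)/round(o["opening"],3)/' bl.py; python3 bl.py 16 .036
```

```text
23.45 [0.4298 0.3428 0.1823] [ 1.000e-04 -5.290e-02  9.986e-01  0.000e+00] 0.998 [-0.7 -0.2  0.3]
tool yaw 0.10585694784517401
0.85 [375.92 258.72 423.6  358.62]
((0.4470776617527008, 0.3432295322418213), (0.06716754287481308, 0.02983863838016987), 5.116726398468018) [[0.4122999906539917, 0.35510000586509705], [0.41499999165534973, 0.3253999948501587], [0.48190000653266907, 0.3314000070095062], [0.47920000553131104, 0.3610999882221222]]
```

View pics/16w.png

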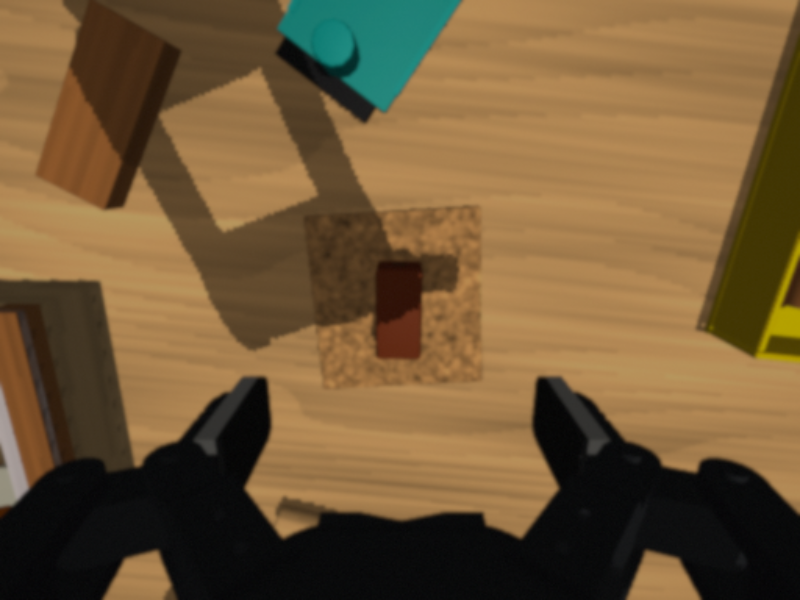

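servo_tool:
  plan:
    - [[0.014, -0.001, -0.05, 0, 1], [0, 0, -0.05, 0, 0.4], [0, 0, -0.03, 0, 0.2], [0, 0, -0.015, 0, 0.2], [0, 0, -0.006, 0, 0.2], [0, 0, -0.003, 0, 0.2], [0, 0, 0, 0, 0.2]]

```text
time_s: 24.25
eef_pos: [0.4445, 0.3424, 0.0314]
eef_rot: [0.001, -0.052, 0.999, 0.0]
wrist_force: [0.9, -0.5, 0.4]
opening: 0.6
```

```bash
python3 bl.py 17 .036
```

```text
24.25 [0.4445 0.3424 0.0314] [ 1.100e-03 -5.190e-02  9.987e-01  5.000e-04] 0.6 [ 0.9 -0.5  0.4]
tool yaw 0.10389194063364322
0.74 [353.12 302.16 455.12 507.06]
((0.445597380399704, 0.3429532051086426), (0.07101186364889145, 0.029864588752388954), 5.396989822387695) [[0.40880000591278076, 0.3544999957084656], [0.4117000102996826, 0.3246999979019165], [0.48240000009536743, 0.3314000070095062], [0.4794999957084656, 0.3612000048160553]]
```

View pics/17w.png

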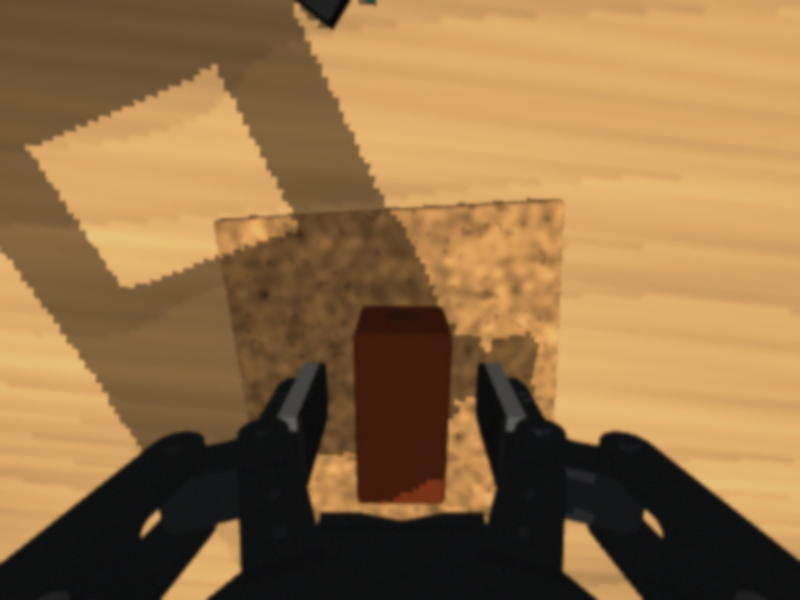

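servo_tool:
  plan:
    - [[0, 0, -0.003, 0, 0.2], [0, 0, 0, 0, -1], [0, 0, 0, 0, -1], [0, 0, 0, 0, -1], [0, 0, 0, 0, -1], [0, 0, 0.02, 0, -1], [0, 0, 0.05, 0, -1], [0, 0, 0.05, 0, -1]]

```text
time_s: 25.15
eef_pos: [0.442, 0.341, 0.1468]
eef_rot: [-0.002, -0.052, 0.999, -0.001]
wrist_force: [0.7, 0.8, -1.3]
opening: 0.34
```

```bash
python3 bl.py 18 .036
```

```text
25.15 [0.442  0.341  0.1468] [-1.900e-03 -5.210e-02  9.986e-01 -8.000e-04] 0.34 [ 0.7  0.8 -1.3]
tool yaw 0.10431195998891613
0.7 [347.68 308.46 453.76 514.68]
((0.5165584087371826, 0.34914860129356384), (0.14063182473182678, 0.05998294800519943), 5.415781021118164) [[0.44369998574256897, 0.3723999857902527], [0.44940000772476196, 0.3127000033855438], [0.5893999934196472, 0.32589998841285706], [0.5837000012397766, 0.3856000006198883]]
```

View pics/18w.png

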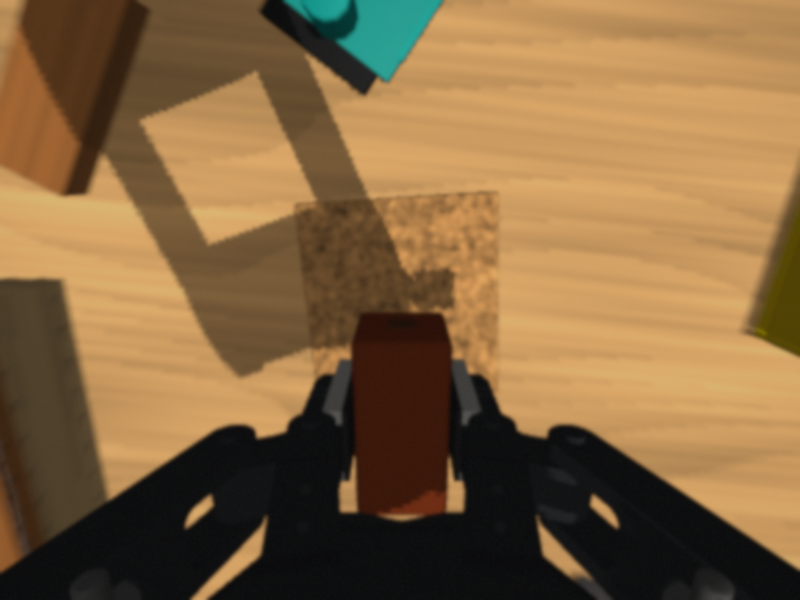

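servo_tool:
  plan:
    - [[0, -0.03, 0.035, 0, -1], [0, -0.03, 0.035, 0, -1], [0, -0.045, 0.02, 0, -1], [0, -0.048, 0, 0, -1], [0, -0.048, 0, 0, -1], [0, -0.048, 0, 0, -1], [0, -0.048, 0, 0, -1], [0, -0.048, 0, 0, -1]]

```text
time_s: 26.05
eef_pos: [0.4428, -0.0049, 0.2366]
eef_rot: [-0.0, -0.052, 0.999, 0.0]
wrist_force: [1.4, -0.4, 0.0]
opening: 0.337
```

servo_tool:
  plan:
    - [[0, -0.048, 0, 0, -1], [0, -0.048, 0, 0, -1], [0, -0.048, 0, 0, -1], [0, -0.048, 0, 0, -1], [0, -0.048, 0, 0, -1], [0, -0.048, 0, 0, -1], [0, -0.03, 0, 0, -1], [0, 0, 0, 0, -1]]

```text
time_s: 26.85
eef_pos: [0.4426, -0.3249, 0.2361]
eef_rot: [-0.0, -0.05, 0.999, -0.0]
wrist_force: [0.2, 0.6, -0.6]
opening: 0.337
```

```bash
python3 bl.py 19 .036; python3 - <<'E'
from h import *
c=camera("wrist");s=camera("scene");t=camera("top")
np.save("w19.npy",[dict(c),dict(s),dict(t)],allow_pickle=True)
for n in ["chute","first_mid"]:
    D={}
    for k,q in (("w",c),("s",s),("t",t)):
        r=pinpoint(q,n);D[k]=[(x["conf"],x["centre"]) for x in r[:2]]
        print(n,k,[(round(x["conf"],2),np.round(np.array(x["centre"])*[384,512],1)) for x in r[:3]])
cv2.imwrite("pics/19s.png",cv2.resize(s["img"][170:270,90:190],(600,600),interpolation=cv2.INTER_CUBIC))
E
```

```text
26.85 [ 0.4426 -0.3249  0.2361] [-4.000e-04 -5.000e-02  9.987e-01 -2.000e-04] 0.337 [ 0.2  0.6 -0.6]
tool yaw 0.10010141758494127
0.87 [349.36 310.02 456.72 514.2 ]
((0.571419358253479, -0.31163033843040466), (0.19151774048805237, 0.08182521164417267), 5.768185615539551) [[0.47200000286102295, -0.28049999475479126], [0.48030000925064087, -0.3619999885559082], [0.670799970626831, -0.3427000045776367], [0.6625999808311462, -0.2612999975681305]]
0.26 [666.88 478.62 798.32 565.44]
((0.6197053790092468, 0.01483713835477829), (0.16288451850414276, 0.06895866245031357), 60.49828338623047) [[0.5496000051498413, -0.03909999877214432], [0.6096000075340271, -0.0729999989271164], [0.6898000240325928, 0.06870000064373016], [0.629800021648407, 0.10270000249147415]]
chute w [(0.62, array([124.9, 243.3]))]
chute s [(0.63, array([202.9, 128.1]))]
chute t []
first_mid w [(0.82, array([144.3, 239.3]))]
first_mid s [(0.54, array([198.1, 127.6]))]
first_mid t []
```

View pics/19w.png

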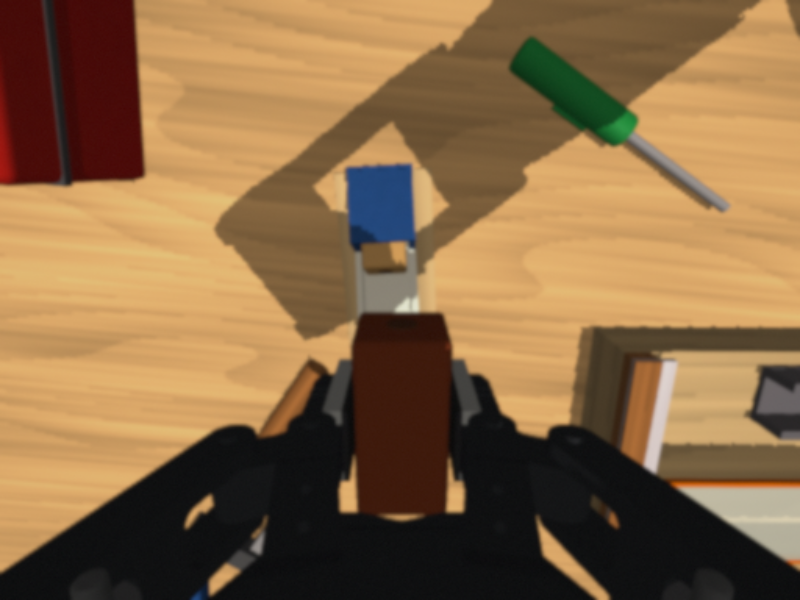

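View pics/19s.png

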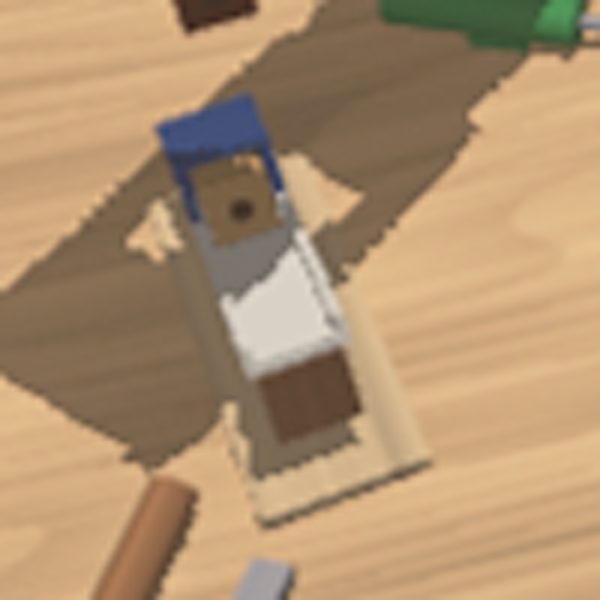

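servo_tool:
  plan:
    - [[0.03, 0, 0.01, 0, -1], [0.035, 0, 0.01, 0, -1], [0.03, 0, 0, 0, -1], [0, 0, 0, 0, -1], [0, 0, 0, 0, -1]]

```text
time_s: 27.9
eef_pos: [0.5385, -0.3207, 0.2565]
eef_rot: [-0.001, -0.053, 0.999, 0.0]
wrist_force: [-0.7, -0.6, -0.5]
opening: 0.339
```

```bash
python3 - <<'E'
from h import *
o=get_obs();print(o["eef_pos"].round(4))
c=camera("wrist");s=camera("scene");t=camera("top")
np.save("w20.npy",[dict(c),dict(s),dict(t)],allow_pickle=True)
for n in ["chute","first_mid"]:
    for k,q in (("w",c),("s",s),("t",t)):
        r=pinpoint(q,n)
        print(n,k,[(round(x["conf"],2),np.round(np.array(x["centre"])*[384,512],1)) for x in r[:3]])
cv2.imwrite("pics/20w.png",cv2.resize(c["img"][0:210,120:400],(800,600),interpolation=cv2.INTER_CUBIC))
cv2.imwrite("pics/20s.png",cv2.resize(s["img"][170:270,90:190],(600,600),interpolation=cv2.INTER_CUBIC))
cv2.imwrite("pics/20t.png",cv2.resize(cv2.imread("pics/0top.png")[165:245,310:390],(600,600),interpolation=cv2.INTER_CUBIC))
E
```

```text
[ 0.5385 -0.3207  0.2565]
chute w [(0.84, array([ 37. , 246.6]))]
chute s [(0.72, array([199.4, 126.8])), (0.3, array([265.1, 364.2]))]
chute t [(0.46, array([224.5, 356.3]))]
first_mid w [(0.7, array([ 53.3, 250.9]))]
first_mid s [(0.44, array([203.2, 131.2]))]
first_mid t [(0.37, array([111.2, 319. ]))]
```

View pics/20w.png

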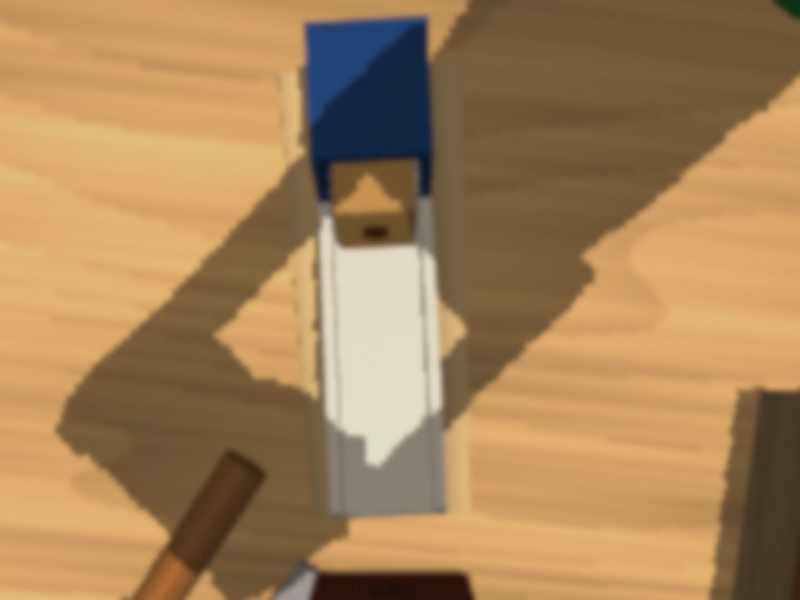

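View pics/20s.png

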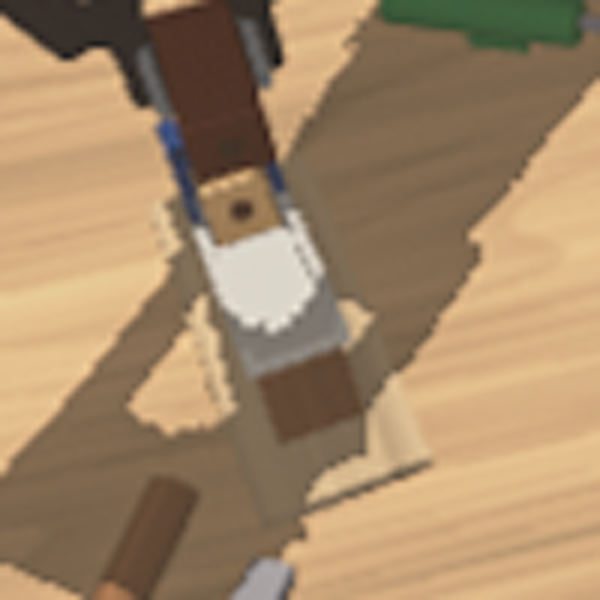

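View pics/20t.png

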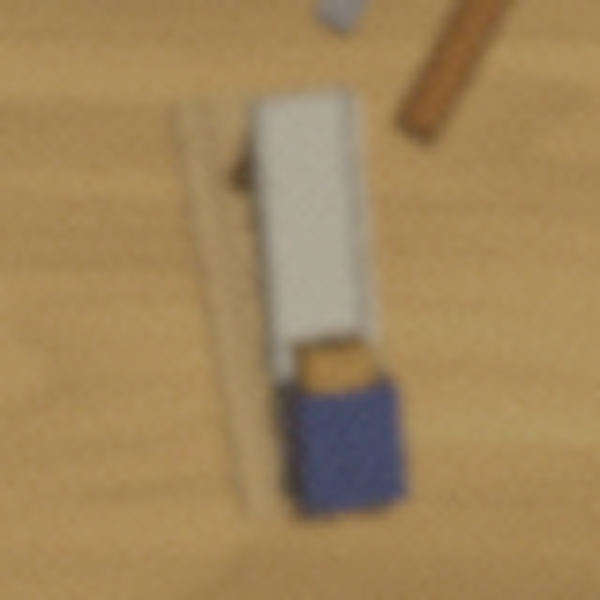

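```bash
cat > fit.py <<'E'
from h import *
from scipy.optimize import least_squares
c,s,t=np.load("w20.npy",allow_pickle=True)
W=lambda u,v:(120+u/2.857,v/2.857)
S=lambda u,v:(90+u/6,170+v/6)
T=lambda u,v:(310+u/7.5,165+v/7.5)
obs=[(c,W(332,515),(163,-21.5,8),1),(c,W(445,511),(163,21.5,8),1),
(c,W(331,208),(62,-15,30),1),(c,W(412,207),(62,15,30),1),(c,W(343,247),(62,-15,0),1),(c,W(414,243),(62,15,0),1),
(c,W(312,162),(46,-21.5,38),.5),(c,W(432,155),(46,21.5,38),.5),
(s,S(198,188),(62,-15,30),1),(s,S(275,168),(62,15,30),1),(s,S(215,247),(62,-15,0),1),(s,S(283,228),(62,15,0),1),
(t,T(255,97),(163,21.5,8),.7),(t,T(357,90),(163,-21.5,8),.7)]
def fr(p):
    a,b=p[3],p[4];ca,sa,cb,sb=np.cos(a),np.sin(a),np.cos(b),np.sin(b)
    ex=np.array([ca*cb,sa*cb,sb]);ey=np.array([-sa,ca,0]);return np.array(p[:3]),np.c_[ex,ey,np.cross(ex,ey)]
def res(p,full=False):
    o,R=fr(p);r=[]
    for q,uv,m,w in obs: r.append(w*(proj(q,o+R@(np.array(m)/1000))-uv))
    return np.array(r) if full else np.r_[np.ravel(r),(p[4]-.38)/.005]
f=least_squares(res,[.391,-.347,.023,.1,.38],loss="soft_l1");p=f.x
if __name__=="__main__":
    print(p.round(4));print(res(p,True).round(1))
    o,R=fr(p)
    for m in [(62,0,0),(93,0,15),(105,0,15),(163,0,0)]: print(m,(o+R@(np.array(m)/1000)).round(4))
E
python3 fit.py
```

```text
[ 0.3893 -0.3442  0.0258  0.1519  0.3793]
[[-0.9 -2.9]
 [ 0.5 -3.3]
 [ 0.3  1.9]
 [ 1.7  0.7]
 [-1.5  1.6]
 [ 0.6  1.7]
 [-0.5 -0.7]
 [ 0.3 -0.6]
 [-0.8 -0. ]
 [-2.4 -0.5]
 [-0.2 -0.2]
 [-0.4 -0.9]
 [-0.1  1.1]
 [-0.2  0.5]]
(62, 0, 0) [ 0.4462 -0.3354  0.0488]
(93, 0, 15) [ 0.4692 -0.3319  0.0742]
(105, 0, 15) [ 0.4802 -0.3302  0.0786]
(163, 0, 0) [ 0.5389 -0.3212  0.0862]
```

servo_tool:
  plan:
    - [[-0.03, -0.005, -0.02, 0.03, -1], [-0.029, -0.005, -0.035, 0.022, -1], [0, 0, -0.045, 0, -1], [0, 0, -0.03, 0, -1], [0, 0, 0, 0, -1], [0, 0, 0, 0, -1]]

```text
time_s: 28.95
eef_pos: [0.4796, -0.3314, 0.1276]
eef_rot: [-0.0, -0.078, 0.997, 0.0]
wrist_force: [0.1, -0.2, 0.4]
opening: 0.341
```

```bash
cat > ck.py <<'E'
from h import *
import sys
o=get_obs();print(o["time_s"],o["eef_pos"].round(4),o["wrist_force"].round(1),round(o["opening"],3))
n=o["eef_rot"];print("tool yaw",np.arctan2(-2*n[2]*n[1],2*n[2]*n[2]-1),n.round(4))
c=camera("wrist");s=camera("scene")
cv2.imwrite(f"pics/{sys.argv[1]}w.png",cv2.resize(c["img"],(800,600)))
cv2.imwrite(f"pics/{sys.argv[1]}s.png",cv2.resize(s["img"][170:270,80:200],(720,600),interpolation=cv2.INTER_CUBIC))
E
python3 ck.py 21
```

```text
28.95 [ 0.4796 -0.3314  0.1276] [ 0.1 -0.2  0.4] 0.341
tool yaw 0.15628373030159626 [-1.000e-04 -7.810e-02  9.969e-01  1.000e-04]
```

View pics/21w.png

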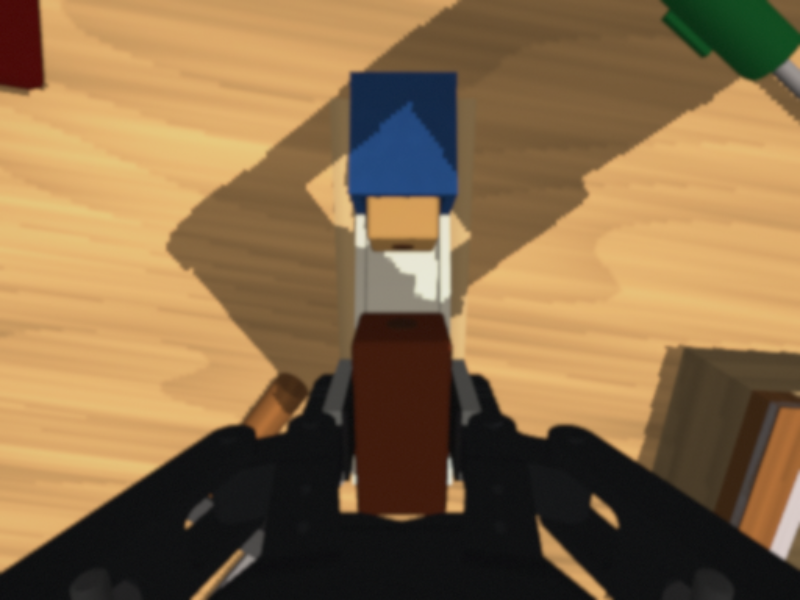

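View pics/21s.png

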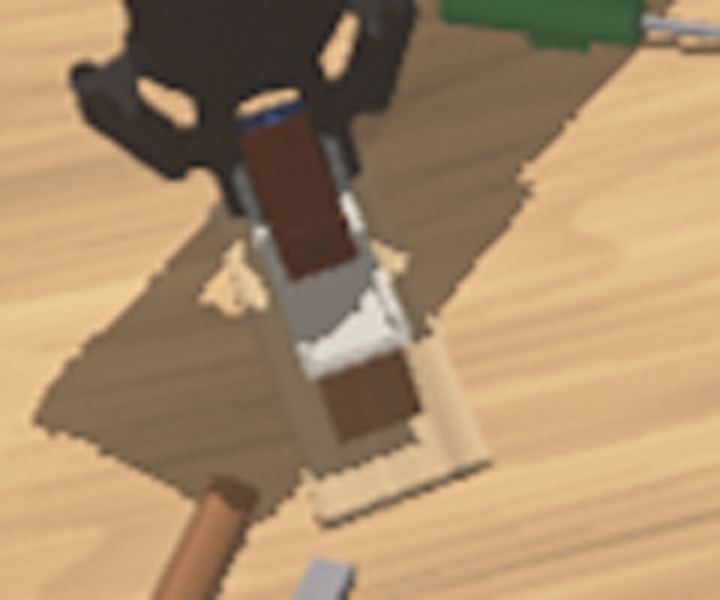

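servo_tool:
  plan:
    - [[0, 0, -0.012, 0, -1], [0, 0, -0.008, 0, -1], [0, 0, -0.004, 0, -1], [0, 0, 0, 0, -1]]

```text
time_s: 29.45
eef_pos: [0.479, -0.3307, 0.1021]
eef_rot: [-0.001, -0.078, 0.997, 0.001]
wrist_force: [0.1, -0.1, -0.4]
opening: 0.338
```

servo_tool:
  plan:
    - [[0, 0, -0.003, 0, -1], [0, 0, 0, 0, -1]]

```text
time_s: 29.65
eef_pos: [0.4794, -0.3312, 0.0998]
eef_rot: [-0.0, -0.078, 0.997, 0.0]
wrist_force: [0.6, 0.0, 0.1]
opening: 0.339
```

```bash
python3 ck.py 22
```

```text
29.65 [ 0.4794 -0.3312  0.0998] [0.6 0.  0.1] 0.339
tool yaw 0.15645102108352535 [-1.000e-04 -7.810e-02  9.969e-01  1.000e-04]
```

View pics/22w.png

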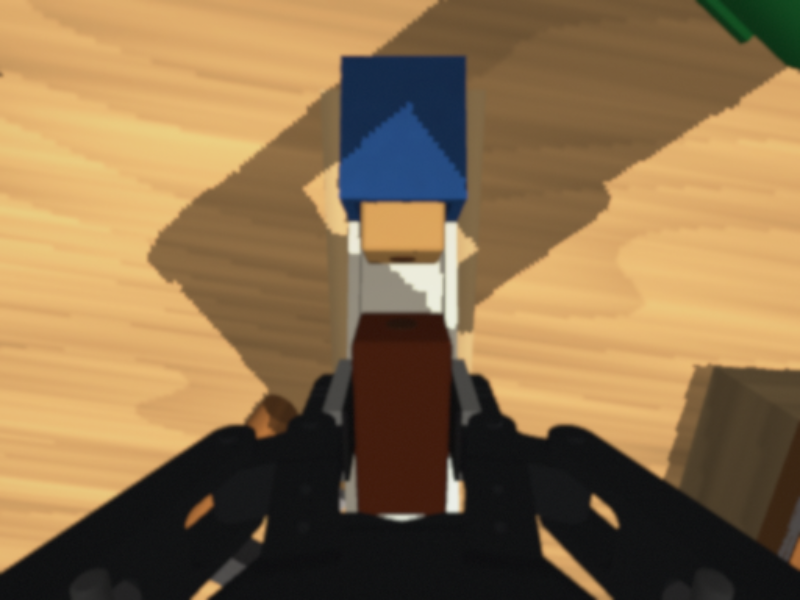

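View pics/22s.png

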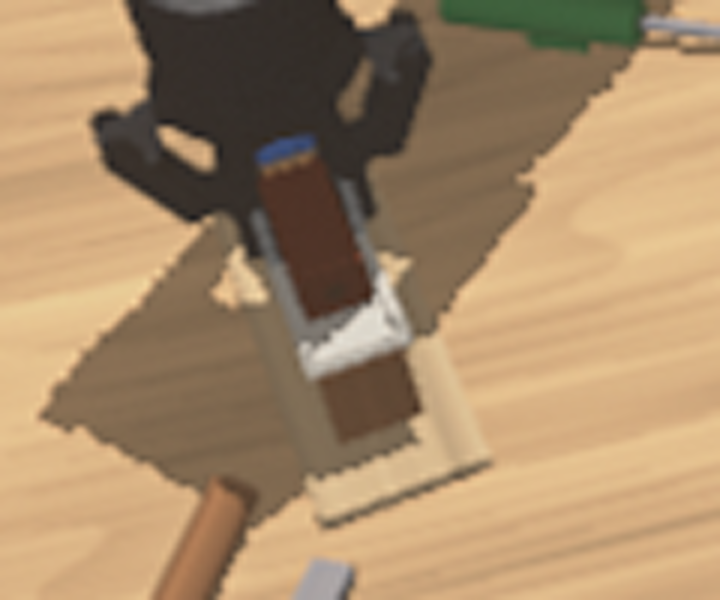

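Aligned (blank at columns 353–451, chute at 348–458). Still no contact; lower gently until force appears.

servo_tool:
  plan:
    - [[0, 0, -0.003, 0, -1], [0, 0, 0, 0, -1]]

```text
time_s: 29.95
eef_pos: [0.4793, -0.3311, 0.0968]
eef_rot: [-0.0, -0.078, 0.997, 0.0]
wrist_force: [0.6, -0.1, -0.3]
opening: 0.337
```

servo_tool:
  plan:
    - [[0, 0, -0.002, 0, -1], [0, 0, 0, 0, -1]]

```text
time_s: 30.15
eef_pos: [0.4796, -0.3315, 0.0958]
eef_rot: [0.0, -0.078, 0.997, -0.0]
wrist_force: [-2.2, 0.9, 4.4]
opening: 0.338
```

servo_tool:
  plan:
    - [[0, 0, -0.002, 0, -1], [0, 0, 0, 0, -1]]

```text
time_s: 30.35
eef_pos: [0.4795, -0.3322, 0.0951]
eef_rot: [0.0, -0.078, 0.997, -0.001]
wrist_force: [-6.7, 2.2, 12.1]
opening: 0.341
```

servo_tool:
  plan:
    - [[0, 0.001, -0.002, 0, -1], [0, 0, -0.002, 0, -1], [0, 0, 0, 0, -1]]

```text
time_s: 30.65
eef_pos: [0.4794, -0.333, 0.0924]
eef_rot: [0.0, -0.078, 0.997, -0.003]
wrist_force: [-11.8, -1.8, 19.6]
opening: 0.338
```

```bash
python3 ck.py 23
```

```text
30.65 [ 0.4794 -0.333   0.0924] [-11.8  -1.8  19.6] 0.338
tool yaw 0.15634520185511727 [ 1.000e-04 -7.810e-02  9.969e-01 -2.500e-03]
```

View pics/23w.png

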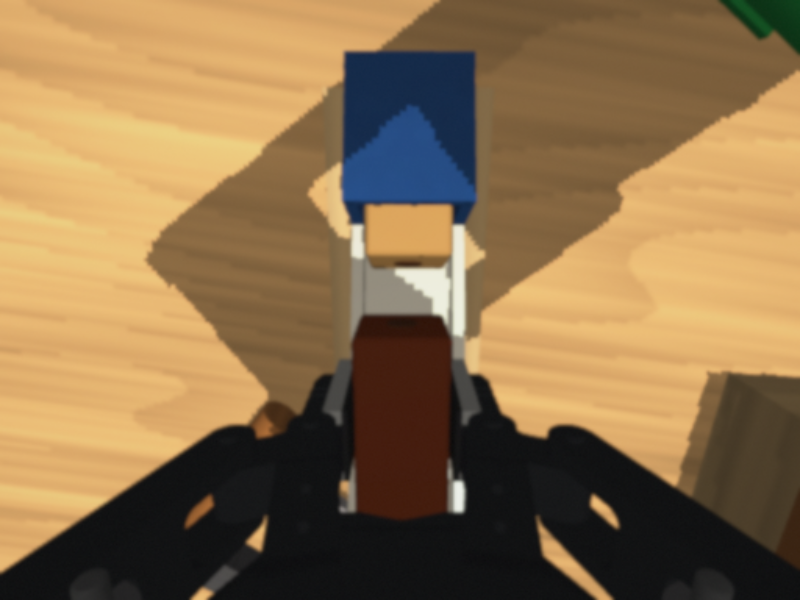

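View pics/23s.png

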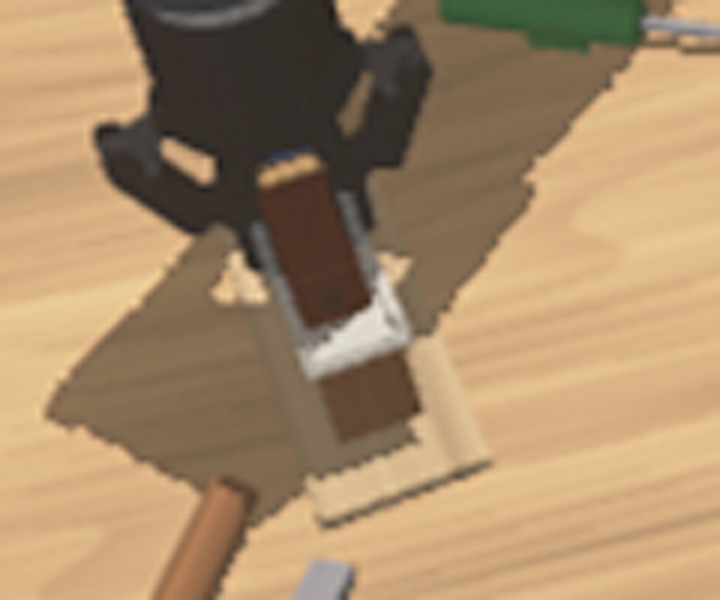

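servo_tool:
  plan:
    - [[0, 0.002, -0.001, 0, -1], [0, 0, -0.002, 0, -1], [0, 0, -0.001, 0, -1], [0, 0, 0, 0, -1]]

```text
time_s: 31.15
eef_pos: [0.4798, -0.3317, 0.0889]
eef_rot: [0.001, -0.078, 0.997, -0.003]
wrist_force: [-10.9, -3.0, 20.2]
opening: 0.331
```

```bash
python3 ck.py 24
```

```text
31.15 [ 0.4798 -0.3317  0.0889] [-10.9  -3.   20.2] 0.331
tool yaw 0.15595208778418113 [ 6.00e-04 -7.79e-02  9.97e-01 -3.20e-03]
```

View pics/24w.png

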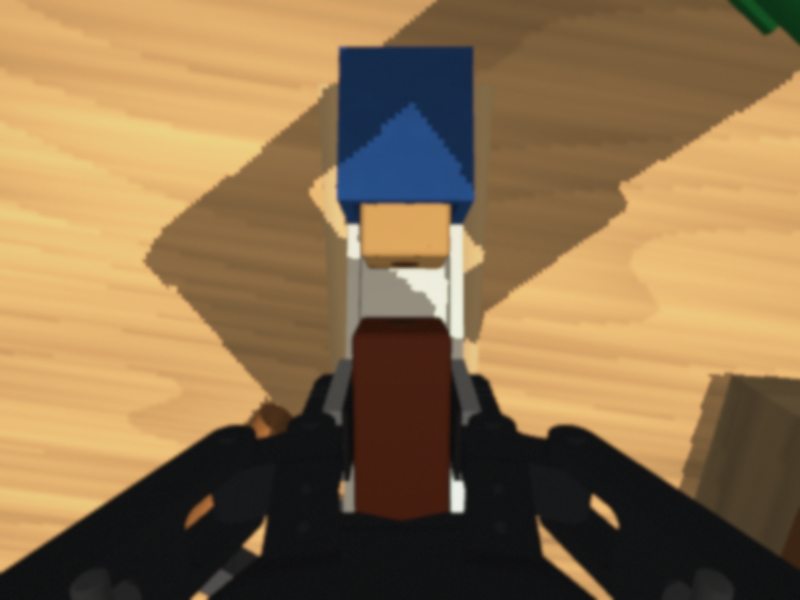

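View pics/24s.png

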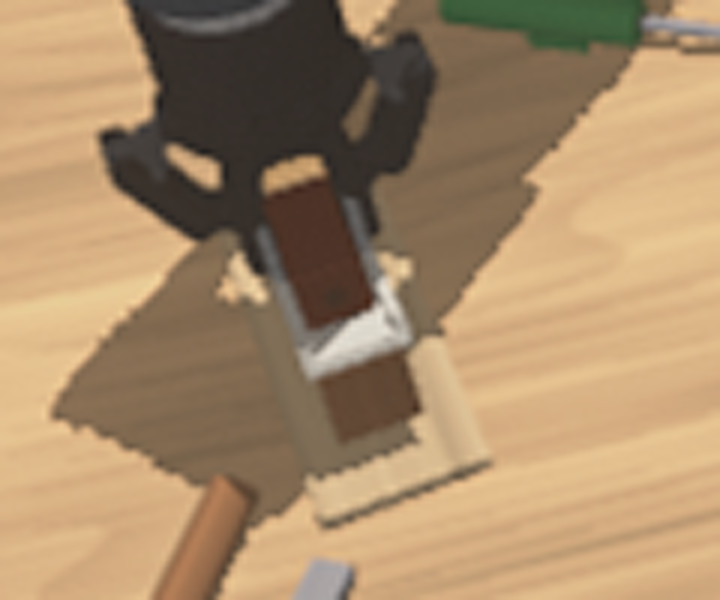

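servo_tool:
  plan:
    - [[0, 0.001, -0.0015, 0, -1], [0, 0, -0.0015, 0, -1], [0, 0, 0, 0, -1]]

```text
time_s: 31.55
eef_pos: [0.4796, -0.3303, 0.0855]
eef_rot: [0.0, -0.078, 0.997, -0.003]
wrist_force: [-11.6, -3.4, 18.4]
opening: 0.337
```

servo_tool:
  plan:
    - [[0, 0.0, -0.0015, 0, -1], [0, 0, -0.001, 0, -1], [0, 0, 0, 0, -1]]

```text
time_s: 31.85
eef_pos: [0.4797, -0.3305, 0.0846]
eef_rot: [0.0, -0.078, 0.997, -0.003]
wrist_force: [-15.4, 1.3, 30.6]
opening: 0.34
```

```bash
python3 ck.py 25
```

```text
31.85 [ 0.4797 -0.3305  0.0846] [-15.4   1.3  30.6] 0.34
tool yaw 0.1565871740830239 [ 3.000e-04 -7.820e-02  9.969e-01 -2.900e-03]
```

View pics/25w.png

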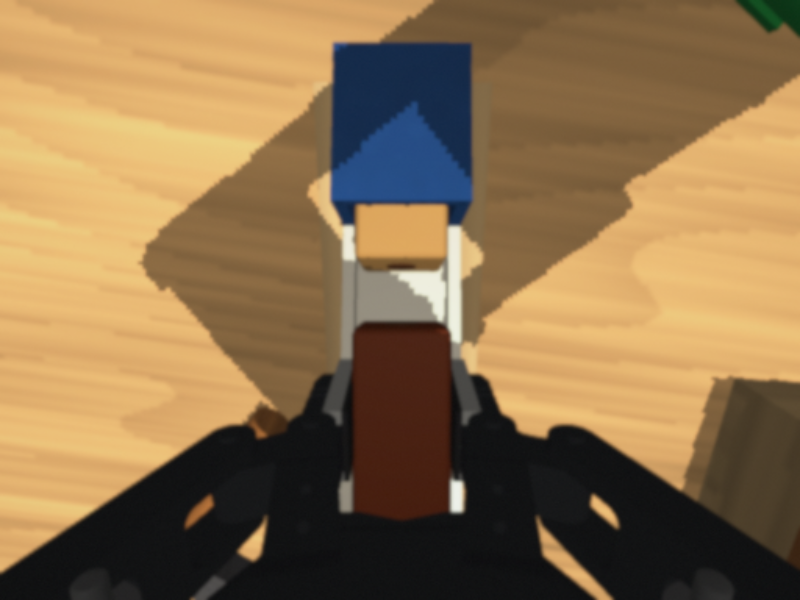

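View pics/25s.png

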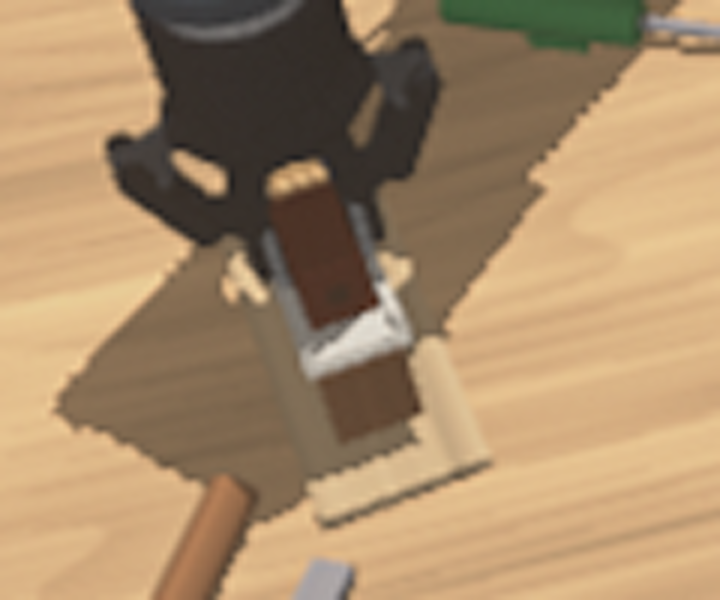

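servo_tool:
  plan:
    - [[0, 0, 0.0025, 0, -1], [0, 0, 0.001, 0, -1], [0, 0, 0, 0, -0.12], [0, 0, 0, 0, -0.12], [0, 0, 0, 0, -0.12], [0, 0, 0, 0, -0.12]]

```text
time_s: 32.55
eef_pos: [0.4799, -0.328, 0.0838]
eef_rot: [0.0, -0.078, 0.997, -0.001]
wrist_force: [-1.6, -1.5, 6.2]
opening: 0.438
```

```bash
python3 ck.py 26
```

```text
32.55 [ 0.4799 -0.328   0.0838] [-1.6 -1.5  6.2] 0.438
tool yaw 0.15652551178925841 [ 4.000e-04 -7.820e-02  9.969e-01 -9.000e-04]
```

View pics/26w.png

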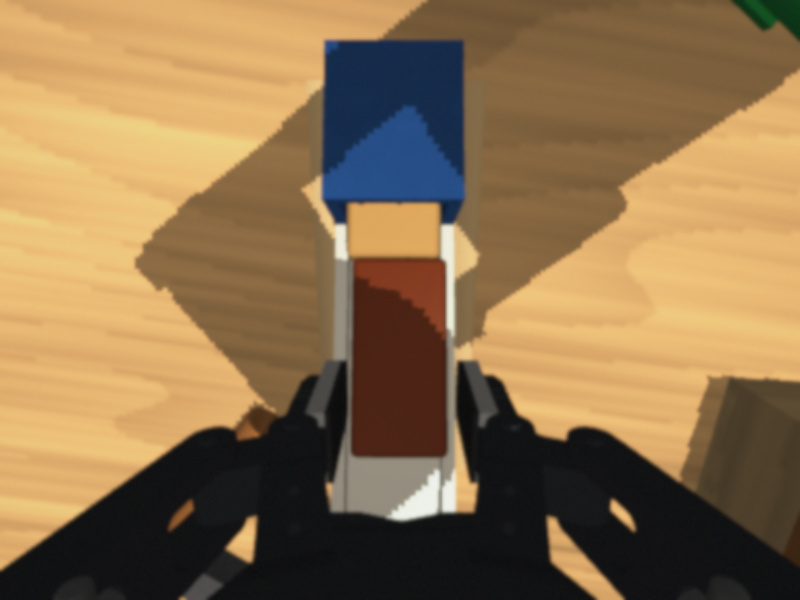

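View pics/26s.png

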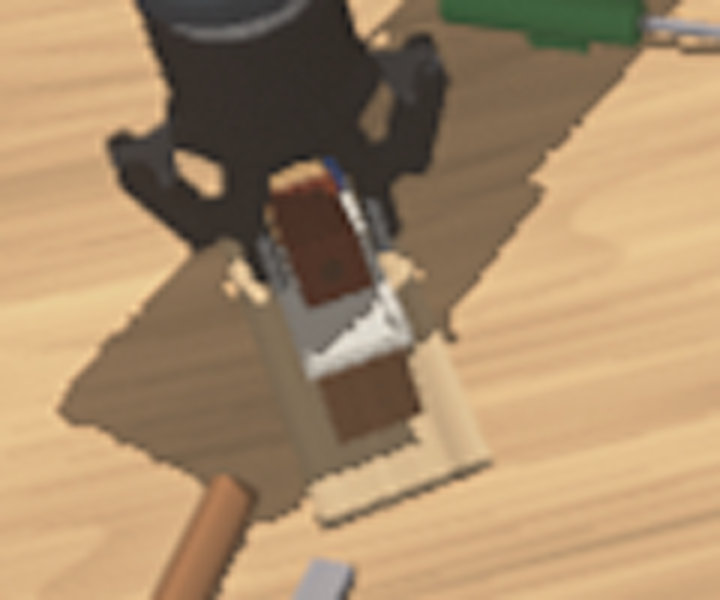

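servo_tool:
  plan:
    - [[0, 0, 0.006, 0, -0.1], [0, 0, 0.02, 0, -0.05], [0, 0, 0.04, 0, 0.2], [0, 0, 0.05, 0, 0.2], [0.03, 0, 0.03, 0, 0.2], [0.03, 0, 0, 0, 0.2], [0.02, 0, 0, 0, 0.2], [0, 0, 0, 0, 0.2]]

```text
time_s: 33.45
eef_pos: [0.5612, -0.3264, 0.2288]
eef_rot: [0.0, -0.079, 0.997, 0.0]
wrist_force: [-1.0, 0.4, 0.2]
opening: 0.602
```

```bash
python3 ck.py 27; python3 look.py 28; python3 - <<'E'
from h import *
from fit import fr,p
o,R=fr(p)
c=camera("wrist");s=camera("scene");t=camera("top")
for k,q in (("w",c),("s",s),("t",t)):
    for n,m in (("blank_mid",(93,0,15)),("first_mid",(31,0,15))):
        print(k,n,"exp",proj(q,o+R@(np.array(m)/1000)).round(1),[(round(x["conf"],2),np.round(np.array(x["centre"])[::-1]*[512,384],1)) for x in pinpoint(q,n)[:2]])
cv2.imwrite("pics/27c.png",cv2.resize(c["img"][0:210,120:400],(800,600),interpolation=cv2.INTER_CUBIC))
E
```

```text
33.45 [ 0.5612 -0.3264  0.2288] [-1.   0.4  0.2] 0.602
tool yaw 0.15832325858325644 [ 3.000e-04 -7.910e-02  9.969e-01  2.000e-04]
33.55 [ 0.559  -0.3265  0.228 ] [ 0.1 -0.   0.3]
knob_left t 0.77 [0.6115 0.1043] box 0.0491 0.1029
knob_left s 0.63 [0.6086 0.1029] box 0.046 0.1019
knob_right t 0.6 [ 0.6301 -0.1015] box 0.047 -0.1037
knob_right s 0.56 [ 0.6335 -0.1036] box 0.0502 -0.1062
w blank_mid exp [266.5  88.3] [(0.59, array([268.7,  87.4]))]
w first_mid exp [266.5  25.8] [(0.81, array([265.1,  26.2]))]
s blank_mid exp [131.6 209.3] [(0.49, array([134.3, 207.2])), (0.42, array([289.4, 154.5]))]
s first_mid exp [127.5 199.3] [(0.61, array([129.1, 199.4]))]
t blank_mid exp [352.9 200.6] [(0.3, array([250.2, 153.5]))]
t first_mid exp [354.4 219.4] []
```

View pics/27c.png

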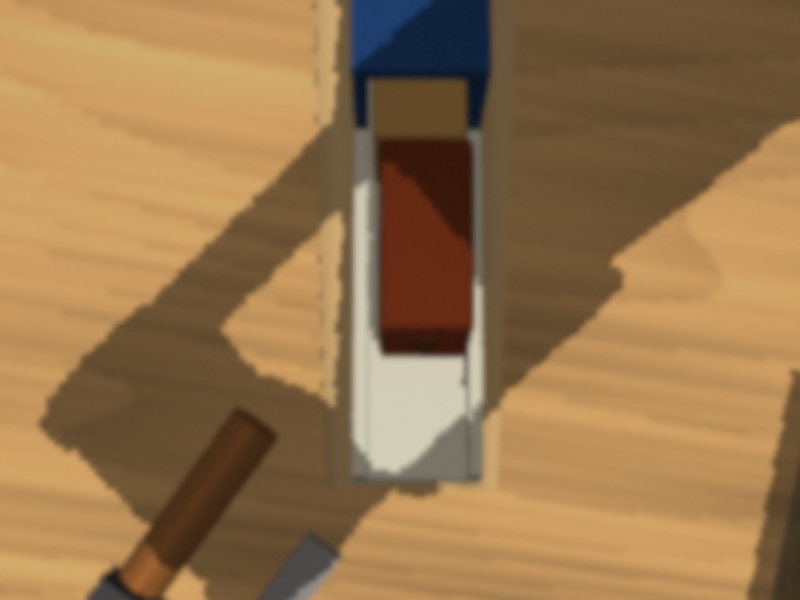

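View pics/27s.png

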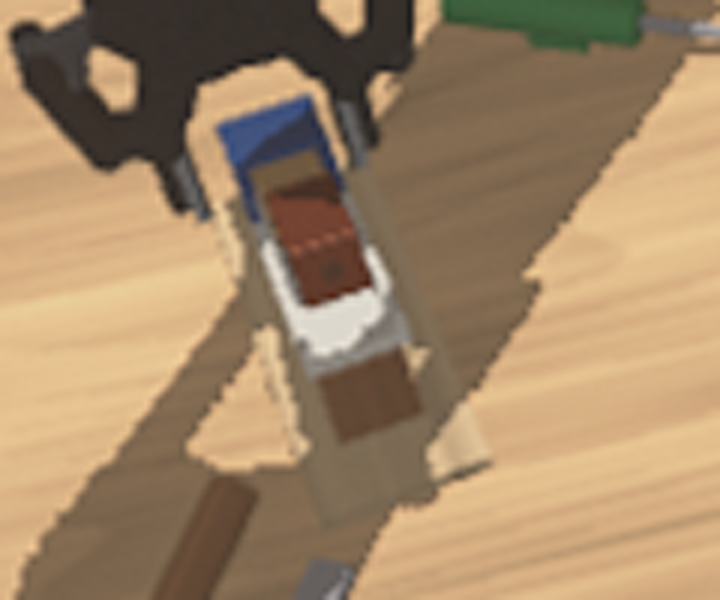

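View pics/28s.png

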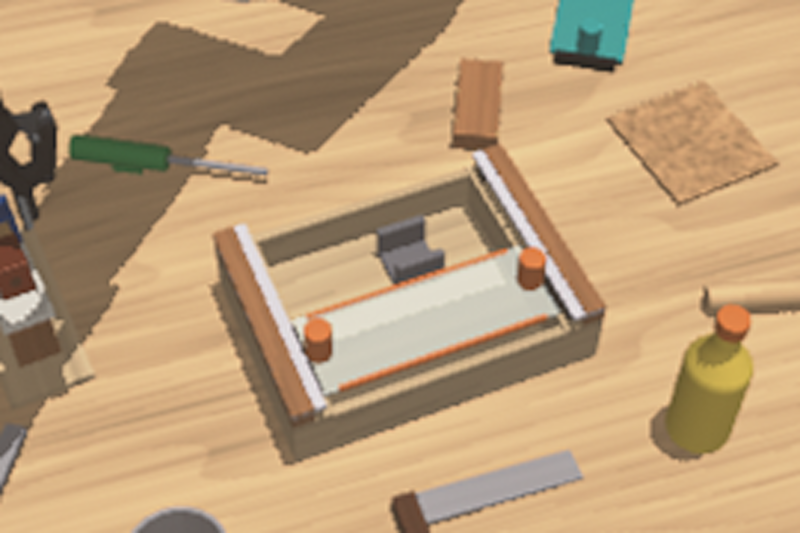

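```bash
python3 - <<'E'
from bench import *
print(hand_in())
E
```

```text
the job is handed in; nothing more can be done
None
```

The job is handed in at about 34 s of the 72 s allowed, with the lid open and the dark blank in the chute against the pale one. No verdict came back.

**What I did**
- **Lid:** I pushed the two orange knobs by turns with shut fingers held 14–16 mm above the clear sheet. Each end stopped hard, at 20 N on the right knob and 34 N on the left.
- **Blank:** I lifted it by its ends, laid it on the cork pad and let go. Then I took it again across its long sides.
- **Chute:** I pressed the blank onto the slope until it turned in the jaws to nearly the slope's angle. When released, it slid down against the pale blank.

**Last checks**
- **Dark blank:** it lies flat between the chute walls with no visible gap to the pale blank. It showed within about 2 px of the expected spot in the wrist view and 3.5 px in the scene view.
- **Pale blank:** it was within about 2 px of its place at the stop in both views.
- **Knobs:** both were at 46–50 mm in the box frame, against a limit of 38 mm.
- **Bystanders:** the ones in the last pictures looked unmoved. I did not measure them, and did not check the mallet head or the clamp.

**What disagreed**
- Earlier knob readings, while the lid was being opened, scattered by up to about 17 mm between cameras. For "home" I relied more on the two hard stops and on the lid lying square in the box.
- The top camera did not find either blank in the chute at the end.
- My chute fit had leftovers of 1–3 px. I trusted the wrist picture for the sideways alignment instead.

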